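Reset the glue station after it was knocked over

TASK

The glue bottles have been knocked over. Clear the marker that has rolled onto the fan's place by laying it on the pink note pad, and stand every one of them upright on the black mat of the drip tray, wherever there is room. Then bring the little top-heavy fan to its place between the yellow corner marks at the right end of the tray and leave it standing there, facing squarely along the tray so that it blows over the bottles. Leave the tape roll, the keys and the counter where they are.

Things in the scene. Friction and masses are not known exactly. Their poses are not given: they have to be found in the camera images.
- bottle_1: white glue bottle, red nozzle, 60 g, rigid: body 36 mm in diameter, 76 mm long, then the nozzle (19 mm across) to 112 mm in all. Origin at the centre of its base, z from base to nozzle (up when it stands). Starts lying on the bench in front of the tray, nozzle toward the robot (world -x) within 27 degrees; it can roll. 3 or 4 bottles are there, the others absent
- bottle_2: white glue bottle, red nozzle, 60 g, rigid: body 36 mm in diameter, 76 mm long, then the nozzle (19 mm across) to 112 mm in all. Origin at the centre of its base, z from base to nozzle (up when it stands). Starts lying on the bench in front of the tray, nozzle toward the robot (world -x) within 27 degrees; it can roll. 3 or 4 bottles are there, the others absent
- bottle_3: white glue bottle, red nozzle, 60 g, rigid: body 36 mm in diameter, 76 mm long, then the nozzle (19 mm across) to 112 mm in all. Origin at the centre of its base, z from base to nozzle (up when it stands). Starts lying on the bench in front of the tray, nozzle toward the robot (world -x) within 27 degrees; it can roll. 3 or 4 bottles are there, the others absent
- bottle_4: white glue bottle, red nozzle, 60 g, rigid: body 36 mm in diameter, 76 mm long, then the nozzle (19 mm across) to 112 mm in all. Origin at the centre of its base, z from base to nozzle (up when it stands). Starts lying on the bench in front of the tray, nozzle toward the robot (world -x) within 27 degrees; it can roll. 3 or 4 bottles are there, the others absent
- station: grey steel plate fixed to the bench, 130 mm (x) by 470 mm (y). Left part: the drip tray, 340 mm (y) outside, black mat, floor 4 mm above the bench, rim all round 4 mm thick, its top at 12 mm. Right part: the fan's place. Origin under the centre of the drip tray at bench level; y along the plate to the tray's left end, x away from the robot
- fan_place (a point): centre of the fan's place, a flat 130 x 130 mm area with four yellow corner marks at the right end of the plate, 4 mm above the bench, 235 mm from the station's origin along its -y; same axes as the station, so +y points to the drip tray
- fan: small green desk fan, 160 g, rigid, top-heavy: white foot 87 mm across (bears on 66 mm), 15 mm high; handle 26 mm in diameter up to 105 mm; round head in its y-z plane, 98 mm across, 104 to 200 mm high. Origin at the centre of its underside, z up; it blows toward its own -x. Starts standing on the bench at the left, facing the robot within 35 degrees
- fan_rim (a point): top of the fan's head, 200 mm above its underside; the rim here is 29 mm thick along the fan's x (this point is at its middle, x = 1.5 mm) and 15 mm deep, and can be pinched along x from above
- fan_front (a point): point on the fan's underside level 100 mm straight in front of the fan's origin (its own -x): shows which way it faces
- marker: white marker pen with a black cap, 135 mm long (its y axis), 17 mm wide and 16 mm high, 25 g; origin at the centre of its underside as built, it may roll over its long axis. Starts lying on the fan's place, within 25 degrees of straight away from the robot
- form_pad: pink note pad, 150 mm (x) by 212 mm (y), 5 mm thick, fixed, on the bench at the left; origin at the centre of its underside
- tape_roll: roll of brown tape lying flat, 93 mm across, 48 mm high; origin at the centre of its underside; leave alone
- keys: bunch of keys with a red fob, 84 x 118 x 8 mm, lying flat; origin at the centre of its underside; leave alone
- tally_counter: grey hand counter, 49 x 50 x 19 mm, lying flat; origin at the centre of its underside; leave alone
- the_hand_press: green bench hand press with a lever and red ball, fixed, about 0.3 m tall, standing on the bench at the robot's right between its starting hand and the work; not used, keep the arm clear of it. Origin under its base

How it is judged:
By the outcome, as a careful person would: the job done as asked, in the order asked, and still so for the second after the job is handed in, with the robot touching nothing.
Of bottle_1, bottle_2, bottle_3, bottle_4 only 3 to 4 are there at a start; the rules pass over those that are not, and their reading is None.
At some moment in a run one of marker may be knocked a few centimetres aside while the robot is not near it.
Once in a run the grip may slacken for a moment while it holds something.
It also fails if it takes over 210 s, if anything falls off the work surface, if the arm or the gripper's body presses on something with over 40 N, if the wrist force passes 120 N, or if a joint passes its speed limit or range.

ROBOT

A 6-joint arm with a two-finger parallel gripper is mounted at the origin on a cart in front of the work surface, level with it; the furniture and walls round the work are solid. World frame = base frame: x ahead of the robot, y to its left, z up, the work surface at z = 0. Lengths are in m, angles in rad, forces in N, time in s.
With the tool pointing down it reaches from about 0.375 to 0.9 m from the base axis. Payload 3.1 kg.
Tool frame: the origin (TCP) lies on the centre line of the jaws, within the pads' length; the fingertips stand 8 mm ahead of it and the grasp point (between the pads) lies 11 mm behind it; z points along the fingers, y is the line along which they close (so a half turn about z gives the same grasp; the last joint's range is limited). The gripper opens to 87 mm and grips with 3 to 60 N. Pads are 19 mm wide; open, the fingers measure 117 mm over their backs; the gripper's body (75 mm by 190 mm) begins 51 mm behind the grasp point.
Start: joints at [1.046, 0.527, 1.433, -0, 1.181, -0.178], TCP at [0.212, 0.588, 0.231] pointing down, gripper open.
Joint ranges: [-3.08, 3.08], [-0.75, 2.2], [0.22, 2.44], [-1.43, 4.57], [0, 2.65], [-2.85, 2.85]. Speed limits (rad/s): [2.79, 2.79, 3.14, 3.14, 3.14, 3.14].

INTERFACE

Orientations are given as a unit quaternion [x, y, z, w].
In Python, from rig import robot gives the robot as it stands. The module is installed in compiled form; this text tells all that it offers.
- The arm moves only by the tool send_rows, never from a script. Its argument "increments" is one flat list of numbers, 7 for each row, row after row: the turn, a rotation vector about the world's x, y, z in rad, then the shift along the world's x, y, z in cm, then the opening, from 0 (shut) to 1 (fully open). A call has 1 to 20 rows; each row shifts and turns the commanded pose from where the row before left it; what a row does not reach is not made up. A row lasts 1/12 s, in which the tool goes at most 41.7 mm and 7.16 degrees, less where a joint would pass 70% of its speed; a pose out of reach is approached as far as the arm can. A call is refused whole if a number of a shift passes 4.17 or a number of a turn 0.125, either way. A call with a gripper value outside its range is refused whole. The fingers move at their own pace and stop on an object; "newtons" is the grip in N (left out, the last holds). Time passes only in rows, so rows that do not move let the fingers close. It gives the time, the measured TCP pose, the force, the opening and the grip force at its end, in the units of the state.
- robot.get_obs(): the state, without advancing time (a new reading comes with each control period).
- robot.camera(name): name is "scene" or "top" or "wrist"; returns a dict with "image" (384x512x3 uint8, red, green, blue), "range_z" (384x512 float32, m along the optical axis (not along the pixel's ray), 0 where there is no reading), "fx", "fy", "cx", "cy" (pixels), "R" (3x3) and "t" (3): a world point X has camera coordinates R X + t. Camera axes: x right, y down, z forward; pixel columns grow to the right and rows downward; lengths in m; the calibration is good to about 2 mm. A picture is of the moment at which its call begins.
- robot.hand_in(): hands the job in; it is judged then, once.
The state is a dict: "time": time; "q": joint angles; "joint_velocities": joint speeds; "joint_torque": joint torques, N m; "position": TCP position; "tool_rot": TCP orientation; "ft_force": force on the tool from outside, world axes, zero at the start; "moment": the same for the moment, N m; "grip_width": finger opening in m; "grip_force": force on a finger pad.
Only numpy, scipy, OpenCV 4.12 (cv2) and the standard library are available. Lean on these libraries where they do the work, as an engineer would, in place of code of your own. Each camera call takes 0.05 s, during which the arm holds its last target. There are 200 camera calls.

## Working session

There is one attempt and no reset: what is moved stays moved. The work goes in short steps, Python scripts to look and compute and a tool call to move; the robot and the scene stay as the last step left them, time stands still between calls to the robot, and variables do not carry over. Pictures are saved under pics/ and viewed, at most 14 in all, crops included, and the job is handed in when it is done.

Besides the shell and the picture viewer there is one more tool, called after "Call:" as a command line: name --argument value ..., lists and objects as JSON in quotes. send_rows: Moves the arm, as the interface text tells. Its arguments: {"type":"object","properties":{"increments":{"type":"array"},"newtons":{"type":"number"}},"required":["increments"]}

```bash
mkdir -p pics; cat > h.py <<'E'
import numpy as np, cv2
from rig import robot
def cam(n,save=None):
    c=robot.camera(n)
    if save: cv2.imwrite('pics/'+save,cv2.cvtColor(c['image'],cv2.COLOR_RGB2BGR))
    return c
def pts(c):
    z=c['range_z'];v,u=np.mgrid[:z.shape[0],:z.shape[1]]
    P=np.stack([(u-c['cx'])/c['fx']*z,(v-c['cy'])/c['fy']*z,z],-1)
    W=(P-c['t'])@c['R']; W[z==0]=np.nan
    return W
def proj(c,X):
    p=np.asarray(X)@c['R'].T+c['t'];return np.stack([c['fx']*p[...,0]/p[...,2]+c['cx'],c['fy']*p[...,1]/p[...,2]+c['cy']],-1)
E
python3 - <<'E'
from h import *
import pickle
a=cam('top');b=cam('scene')
pickle.dump((a,b),open('c0.pkl','wb'))
for n,c in(('top',a),('scene',b)):
    im=cv2.resize(cv2.cvtColor(c['image'],cv2.COLOR_RGB2BGR),(800,600),interpolation=cv2.INTER_CUBIC)
    cv2.imwrite(f'pics/{n}0.png',im); print(n,c['R'].round(3).tolist(),c['t'],c['fx'])
print(robot.get_obs())
E
```

```text
top [[-0.008, -1.0, -0.011], [-0.988, 0.01, -0.152], [0.153, 0.01, -0.988]] [0.07515196 0.60365006 1.18800581] 368.19262242440885
scene [[0.622, -0.783, 0.019], [-0.473, -0.394, -0.788], [0.624, 0.481, -0.616]] [-0.31518879  0.38177908  1.27733613] 462.6912368160374
{'time': 0.1, 'q': array([ 1.04552096e+00,  5.28398312e-01,  1.43372810e+00, -2.04119217e-05,
        1.18139939e+00, -1.78493856e-01]), 'joint_velocities': array([ 9.72377078e-04, -4.21329128e-05, -1.76364226e-03, -1.49397300e-03,
       -2.07940824e-04,  1.19017753e-03]), 'joint_torque': array([-2.44699322e-04, -4.40986705e+01, -1.77149177e+01,  6.34562527e-02,
        5.34042902e-02, -2.38531038e-05]), 'position': array([0.21207806, 0.58725813, 0.2296687 ]), 'tool_rot': array([ 1.72519340e-01,  9.85005656e-01, -9.10598960e-04, -3.24286449e-04]), 'ft_force': array([-0.08837412,  0.79580098, -0.25418265]), 'moment': array([ 0.01489194,  0.01048273, -0.01179226]), 'grip_force': 0.0, 'grip_width': 0.08695836134800855}
```

View pics/top0.png

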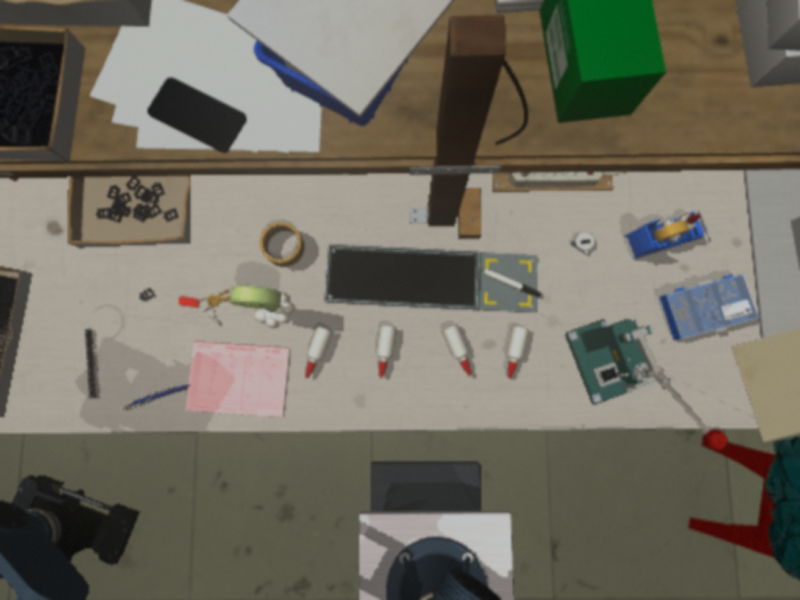

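View pics/scene0.png

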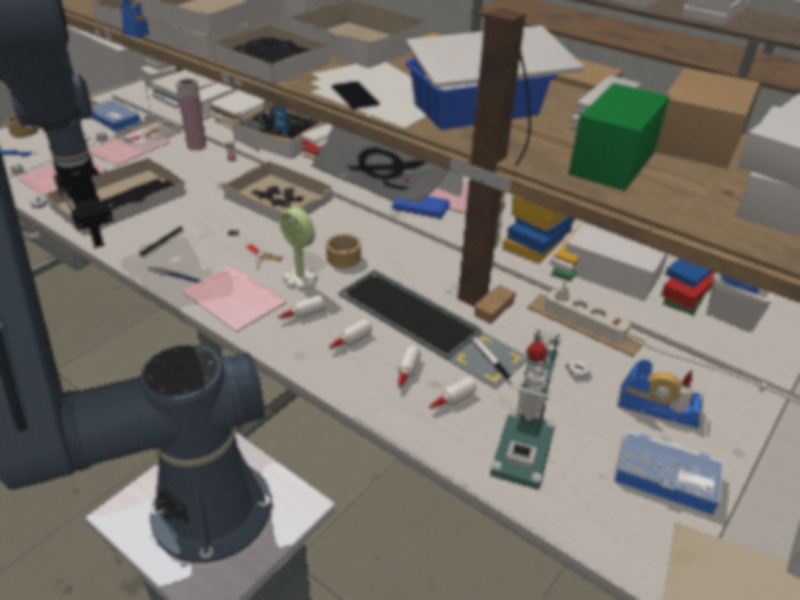

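```bash
python3 - <<'E'
from h import *
import pickle
a,b=pickle.load(open('c0.pkl','rb'))
W=pts(a)
s=.64
def at(u,v): return W[int(round(v*s)),int(round(u*s))].round(3)
for n,u,v in [('padTL',194,343),('padTR',289,346),('padBL',187,411),('padBR',284,415),('stTL',328,246),('stTR',537,254),('stBL',327,303),('stBR',536,311),('tape',280,228),('keys',190,301),('cnt',584,241),('beam',440,172),('posttop',478,35),('postbase',440,222),('block',470,210),('press',610,375),('pressknob',715,440),('fan',255,296),('beamL',200,172),('tape2',297,243)]: print(n,at(u,v))
hsv=cv2.cvtColor(a['image'],cv2.COLOR_RGB2HSV)
H,S,V=[hsv[...,i].astype(int) for i in range(3)]
# objects over bench: z from .01 to .06 in region
X,Y,Z=W[...,0],W[...,1],W[...,2]
m=((Z>.009)&(Z<.06)&(X>.35)&(X<.6)).astype(np.uint8)
n,l,st,ce=cv2.connectedComponentsWithStats(m)
for i in range(1,n):
    if st[i,4]>40:
        k=l==i; print(i,st[i],W[k].mean(0).round(3),W[k].min(0).round(3),W[k].max(0).round(3))
# red nozzles
r=((H<8)|(H>172))&(S>140)&(V>90)&(X>.3)&(X<.6)
n,l,st,ce=cv2.connectedComponentsWithStats(r.astype(np.uint8))
for i in range(1,n):
    if st[i,4]>8: print('red',st[i],W[l==i].mean(0).round(3))
# tall
for lo,hi in[(.06,.3),(.3,1.2)]:
    k=(Z>lo)&(Z<hi)&(X>.35)&(X<.85)
    n,l,st,ce=cv2.connectedComponentsWithStats(k.astype(np.uint8))
    for i in range(1,n):
        if st[i,4]>20: print('tall',st[i],W[l==i].mean(0).round(3),W[l==i].min(0).round(3),W[l==i].max(0).round(3))
im=cv2.cvtColor(a['image'],cv2.COLOR_RGB2BGR)[150:280,110:360]
cv2.imwrite('pics/crop1.png',cv2.resize(im,(800,416),interpolation=cv2.INTER_CUBIC))
E
```

```text
padTL [0.51  0.522 0.008]
padTR [ 0.505  0.316 -0.007]
padBL [ 0.364  0.532 -0.   ]
padBR [ 0.353  0.322 -0.003]
stTL [0.727 0.229 0.013]
stTR [ 0.704 -0.241 -0.002]
stBL [ 0.598  0.233 -0.003]
stBR [ 0.576 -0.232 -0.001]
tape [0.766 0.337 0.018]
keys [0.604 0.537 0.   ]
cnt [ 0.73  -0.341  0.02 ]
beam [ 0.768 -0.004  0.348]
posttop [ 0.799 -0.026  0.68 ]
postbase [ 0.774 -0.023  0.028]
block [ 0.801 -0.089  0.031]
press [nan nan nan]
pressknob [ 0.332 -0.398  0.392]
fan [0.585 0.34  0.203]
beamL [0.771 0.399 0.351]
tape2 [0.723 0.293 0.045]
1 [ 424  189   62   30 1223] [ 0.563 -0.586  0.039] [ 0.507 -0.694  0.009] [ 0.6   -0.504  0.049]
14 [  0 194  16  72 540] [0.51  0.921 0.025] [0.362 0.901 0.009] [0.6   0.954 0.049]
16 [163 194  24  15 218] [0.573 0.347 0.015] [0.549 0.31  0.009] [0.597 0.39  0.049]
18 [276 194  30   4  41] [ 0.587 -0.054  0.012] [ 0.582 -0.099  0.009] [0.594 0.    0.019]
28 [ 362  204   43   55 1064] [ 0.458 -0.348  0.024] [ 0.375 -0.421  0.009] [ 0.556 -0.29   0.059]
30 [195 209  18  33 272] [0.497 0.248 0.031] [0.436 0.219 0.017] [0.543 0.275 0.044]
31 [241 2
[... 602 characters left out ...]
 12 112] [ 0.333 -0.399  0.392]
tall [274 112  26  28 561] [ 0.776 -0.022  0.19 ] [ 0.772 -0.055  0.061] [0.822 0.006 0.299]
tall [419 136  30  19 280] [ 0.743 -0.517  0.081] [ 0.717 -0.562  0.06 ] [ 0.774 -0.479  0.117]
tall [408 140  20  22 141] [ 0.723 -0.458  0.077] [ 0.693 -0.492  0.06 ] [ 0.756 -0.443  0.1  ]
tall [147 183  33  15 420] [0.586 0.345 0.182] [0.57  0.303 0.107] [0.607 0.398 0.205]
tall [ 376  204   53   46 1257] [ 0.472 -0.348  0.216] [ 0.406 -0.393  0.061] [ 0.536 -0.318  0.3  ]
tall [    0     9   512   106 23987] [0.803 0.045 0.421] [ 0.764 -0.601  0.3  ] [0.85  0.74  0.684]
tall [428 247  27  27 127] [ 0.379 -0.386  0.333] [ 0.35  -0.401  0.301] [ 0.411 -0.376  0.374]
```

View pics/crop1.png

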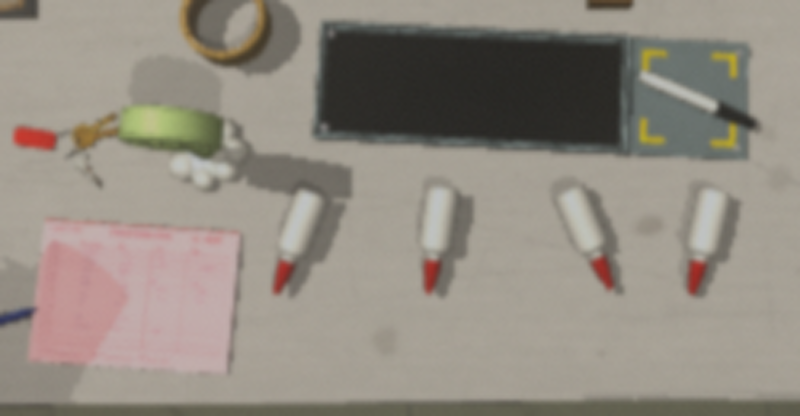

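```bash
cat >> h.py <<'E'
def ray(c,u,v,z):
    d=c['R'].T@np.array([(u-c['cx'])/c['fx'],(v-c['cy'])/c['fy'],1]); o=-c['R'].T@c['t']
    return o+d*(z-o[2])/d[2]
E
python3 - <<'E'
from h import *
import pickle
a,b=pickle.load(open('c0.pkl','rb'))
cr=lambda u,v,z: ray(a,110+u/3.2-.35,150+v/3.2-.35,z).round(4)
for n,u,v,z in [('stTL',322,22,.012),('stTR',749,44,.004),('stBL',315,137,.012),('stBR',748,157,.004),('yTL',641,51,.004),('yTR',737,55,.004),('yBL',640,144,.004),('yBR',736,148,.004),('m1',640,75,.012),('m2',757,125,.012),('pTL',44,220,.005),('pTR',241,232,.005),('pBL',29,359,.005),('pBR',229,373,.005)]:
    print(n,cr(u,v,z))
W=pts(a);X,Y,Z=W[...,0],W[...,1],W[...,2]
for x0,x1,y0,y1 in [(.4,.56,.2,.29),(.4,.56,.07,.13),(.4,.56,-.09,-.01),(.4,.56,-.22,-.15)]:
    k=(Z>.012)&(X>x0)&(X<x1)&(Y>y0)&(Y<y1); p=W[k][:,:2]; c=p.mean(0); u,s,v=np.linalg.svd(p-c); d=v[0]*np.sign(v[0][0]); t=(p-c)@d
    print(c.round(3),np.degrees(np.arctan2(d[1],d[0])).round(1),t.min().round(3),t.max().round(3),'base',(c+d*t.max()).round(3),'tip',(c+d*t.min()).round(3))
k=(Z>.11)&(Z<.25)&(X>.5)&(X<.66)&(Y>.25)&(Y<.45);p=W[k];print(p.mean(0))
k=(Z>.15)&(Z<.25)&(X>.5)&(X<.66)&(Y>.25)&(Y<.45);p=W[k]; c=p[:,:2].mean(0);v=np.linalg.svd(p[:,:2]-c)[2];print(c,v[0],p[:,2].max()); q=p[p[:,2]>.19];print(q.mean(0),q.min(0),q.max(0))
W=pts(b);X,Y,Z=W[...,0],W[...,1],W[...,2]
k=(Z>.11)&(Z<.25)&(X>.5)&(X<.66)&(Y>.25)&(Y<.45);p=W[k];c=p[:,:2].mean(0);v=np.linalg.svd(p[:,:2]-c)[2];print('scene',p.mean(0),v[0],p.max(0))
k=(Z>.05)&(Z<.095)&(X>.5)&(X<.66)&(Y>.25)&(Y<.45);print(W[k].mean(0))
E
```

```text
stTL [0.7288 0.228  0.012 ]
stTR [ 0.701  -0.2389  0.004 ]
stBL [0.6016 0.2342 0.012 ]
stBR [ 0.5765 -0.2323  0.004 ]
yTL [ 0.6945 -0.1207  0.004 ]
yTR [ 0.6889 -0.2253  0.004 ]
yBL [ 0.5918 -0.1165  0.004 ]
yBR [ 0.5864 -0.2198  0.004 ]
m1 [ 0.6661 -0.1177  0.012 ]
m2 [ 0.6101 -0.2416  0.012 ]
pTL [0.5153 0.5259 0.005 ]
pTR [0.5005 0.3134 0.005 ]
pBL [0.3686 0.5349 0.005 ]
pBR [0.3525 0.3229 0.005 ]
[0.497 0.248] -21.3 -0.067 0.045 base [0.539 0.232] tip [0.435 0.272]
[0.499 0.102] -9.1 -0.065 0.045 base [0.544 0.095] tip [0.434 0.113]
[ 0.498 -0.053] 22.5 -0.066 0.045 base [ 0.54  -0.036] tip [ 0.437 -0.078]
[ 0.495 -0.178] -14.3 -0.065 0.046 base [ 0.54  -0.189] tip [ 0.432 -0.162]
[0.58565479 0.34472184 0.18255971]
[0.58636648 0.34434556] [-0.0392533  -0.99922929] 0.20462885830999228
[0.58902566 0.35005143 0.1973177 ] [0.57124114 0.3187335  0.19016659] [0.60542023 0.38477397 0.20462886]
scene [0.58053685 0.34156509 0.1603938 ] [-0.0025712  -0.99999669] [0.60889559 0.40114584 0.20141694]
[0.5816861  0.34463077 0.07017634]
```

Call:
send_rows --increments '[0, 0, -0.075, 1.936, -3.486, 0, 0.6, 0, 0, -0.075, 1.936, -3.486, 0, 0.6, 0, 0, -0.075, 1.936, -3.486, 0, 0.6, 0, 0, -0.075, 1.936, -3.486, 0, 0.6, 0, 0, -0.075, 1.936, -3.486, 0, 0.6, 0, 0, -0.075, 1.936, -3.486, 0, 0.6, 0, 0, -0.075, 1.936, -3.486, 0, 0.6, 0, 0, -0.075, 1.936, -3.486, 0, 0.6, 0, 0, -0.075, 1.936, -3.486, 0, 0.6, 0, 0, -0.075, 1.936, -3.486, 0, 0.6, 0, 0, -0.075, 1.936, -3.486, 0, 0.6]'

```text
time: 1.02
position: [0.4256, 0.2025, 0.2304]
tool_rot: [0.554, 0.832, -0.0, -0.0]
ft_force: [-0.3, 0.3, -0.6]
grip_width: 0.0517
grip_force: 0.0
```

Call:
send_rows --increments '[0, 0, -0.075, 1.936, -3.486, 0, 0.6, 0, 0, -0.075, 1.936, -3.486, 0, 0.6, 0, 0, -0.075, 1.936, -3.486, 0, 0.6, 0, 0, -0.075, 1.936, -3.486, 0, 0.6, 0, 0, -0.075, 1.936, -3.486, 0, 0.6, 0, 0, -0.075, 1.936, -3.486, 0, 0.6, 0, 0, -0.075, 1.936, -3.486, 0, 0.6, 0, 0, -0.075, 1.936, -3.486, -0.5, 0.6, 0, 0, -0.075, 1.936, -3.486, -0.5, 0.6, 0, 0, -0.075, 1.936, -3.486, -0.5, 0.6, 0, 0, -0.075, 1.936, -3.486, -0.5, 0.6, 0, 0, 0, 0, 0, -3, 0.6, 0, 0, 0, 0, 0, -3, 0.6, 0, 0, 0, 0, 0, -1, 0.6, 0, 0, 0, 0, 0, 0, 0.6]'

```text
time: 2.27
position: [0.6354, -0.1779, 0.1365]
tool_rot: [0.841, 0.542, -0.002, -0.004]
ft_force: [-0.1, -0.0, 0.2]
grip_width: 0.0522
grip_force: 0.0
```

```bash
cat >> h.py <<'E'
from scipy.spatial.transform import Rotation as Ro
def show(n,f,s=1.25,box=None):
    c=cam(n); im=cv2.cvtColor(c['image'],cv2.COLOR_RGB2BGR)
    if box: im=im[box[1]:box[3],box[0]:box[2]]
    cv2.imwrite('pics/'+f,cv2.resize(im,None,fx=s,fy=s,interpolation=cv2.INTER_CUBIC)); return c
def st():
    o=robot.get_obs(); R=Ro.from_quat(o['tool_rot']).as_matrix()
    print('t',round(o['time'],2),'p',o['position'].round(4),'y',R[:,1].round(3),'z',R[:,2].round(3),'q',o['q'].round(2),'F',o['ft_force'].round(1),'w',round(o['grip_width'],4),round(o['grip_force'],1)); return o
E
python3 - <<'E'
from h import *
st(); c=show('wrist','w1.png')
W=pts(c);X,Y,Z=W[...,0],W[...,1],W[...,2]
k=(Z>.011)&(Z<.03)&(X>.58)&(X<.70)&(Y<-.09)&(Y>-.27)
p=W[k][:,:2];m=p.mean(0);v=np.linalg.svd(p-m)[2][0];t=(p-m)@v;print(m,v,(m+v*t.min()),m+v*t.max(),np.degrees(np.arctan2(v[1],v[0])))
E
```

```text
t 2.27 p [ 0.6354 -0.1779  0.1365] y [ 0.91  -0.413 -0.009] z [-0.008  0.004 -1.   ] q [-0.44  0.69  1.41  0.    1.05 -0.02] F [-0.1 -0.   0.2] w 0.0522 0.0
[ 0.64259329 -0.1661906 ] [-0.40288693 -0.91524976] [ 0.67464145 -0.09338586] [ 0.61633017 -0.22585328] -113.75877873212323
```

View pics/w1.png

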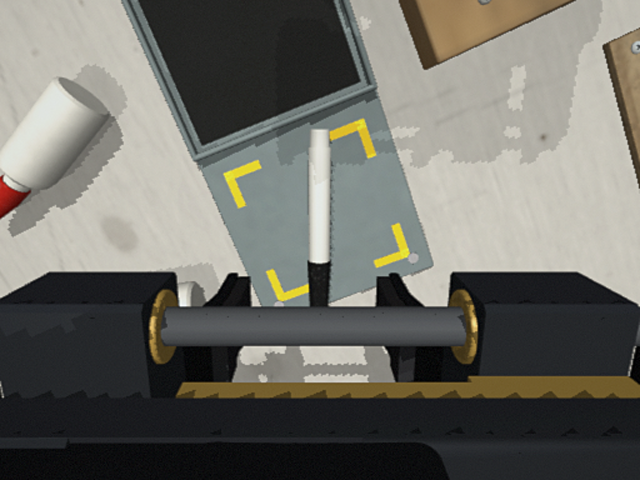

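Call:
send_rows --increments '[0, 0, 0, 0, 0, -3, 0.5, 0, 0, 0, 0, 0, -3, 0.5, 0, 0, 0, 0, 0, -3, 0.5, 0, 0, 0, 0, 0, -2, 0.5, 0, 0, 0, 0, 0, -0.6, 0.5, 0, 0, 0, 0, 0, -0.5, 0.5, 0, 0, 0, 0, 0, 0, 0.5, 0, 0, 0, 0, 0, 0, 0, 0, 0, 0, 0, 0, 0, 0, 0, 0, 0, 0, 0, 0, 0, 0, 0, 0, 0, 0, 0, 0, 0, 0, 0, 0, 0, 0, 0]' --newtons 20

```text
time: 3.32
position: [0.6387, -0.1793, 0.0203]
tool_rot: [0.841, 0.542, 0.0, 0.0]
ft_force: [-0.2, -0.3, 0.2]
grip_width: 0.0178
grip_force: 0.0
```

Call:
send_rows --increments '[0, 0, 0, 0, 0, 2, 0, 0, 0, 0, 0, 0, 3, 0, 0, 0, 0, 0, 0, 3, 0, 0, 0, 0, -1, 0, 3, 0, 0, 0, 0, -2, 1, 2, 0, 0, 0, 0, -3, 2, 1, 0, 0, 0, 0, -3, 2, 0, 0]'

```text
time: 3.9
position: [0.5498, -0.1302, 0.1628]
tool_rot: [0.841, 0.541, 0.002, 0.003]
ft_force: [-0.1, 1.0, 0.3]
grip_width: 0.0005
grip_force: 0.0
```

```bash
python3 - <<'E'
from h import *
st(); c=show('scene','s1.png',1.5)
E
```

```text
t 3.9 p [ 0.5498 -0.1302  0.1628] y [ 0.91  -0.414  0.008] z [ 0.007 -0.003 -1.   ] q [-0.43  0.53  1.66  0.    0.94 -0.  ] F [-0.1  1.   0.3] w 0.0005 0.0
```

View pics/s1.png

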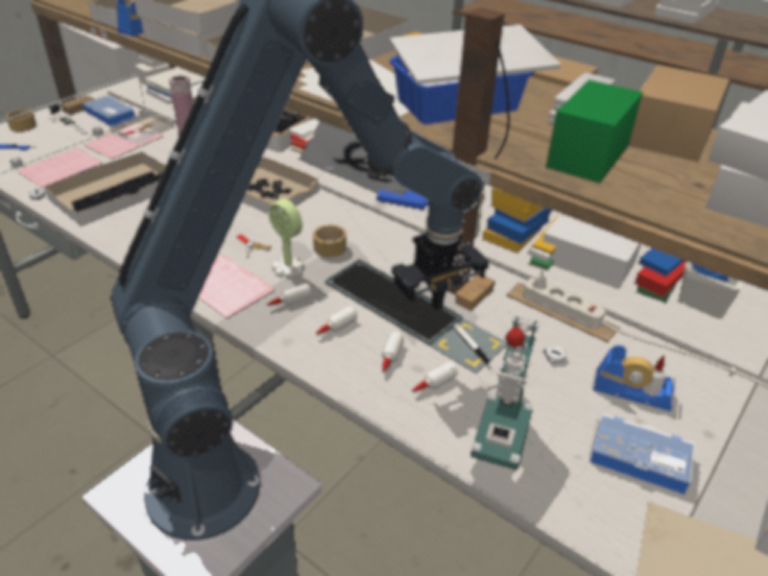

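Call:
send_rows --increments '[0, 0, 0, 3, -2, 0, 0.5, 0, 0, 0, 3, -2, -2, 0.5, 0, 0, 0, 2, -1, -3, 0.5, 0, 0, 0, 1, 0, -1, 0.5, 0, 0, 0, 0, 0, 0, 0.5, 0, 0, 0, 0, 0, 0, 0.5]'

```text
time: 4.45
position: [0.6371, -0.1782, 0.0986]
tool_rot: [0.84, 0.542, -0.001, -0.002]
ft_force: [0.8, 0.6, -0.8]
grip_width: 0.0324
grip_force: 0.0
```

```bash
python3 - <<'E'
from h import *
o=st(); c=cam('wrist','w2.png')
W=pts(c);X,Y,Z=W[...,0],W[...,1],W[...,2]
im=c['image'].astype(int)
R=Ro.from_quat(o['tool_rot']).as_matrix()
k=(Z>.012)&(Z<.03)&(X>.60)&(X<.70)&(Y<-.135)&(Y>-.25)&((W-o['position'])@R[:,1]>-.02)&((W-o['position'])@R[:,1]<.02)
L=(W[k]-o['position'])@R
print(k.sum(),L.mean(0),L.min(0),L.max(0), np.polyfit(L[:,0],L[:,1],1))
E
```

```text
t 4.45 p [ 0.6371 -0.1782  0.0986] y [ 0.911 -0.413 -0.004] z [-0.003  0.002 -1.   ] q [-0.44  0.73  1.43  0.    0.98 -0.02] F [ 0.8  0.6 -0.8] w 0.0324 0.0
2125 [0.00690147 0.00080587 0.08242967] [-0.06480311 -0.00724178  0.0787695 ] [0.05062002 0.00808515 0.08658552] [0.0081792  0.00074942]
```

Call:
send_rows --increments '[0, 0, 0, 0, 0, -3, 0.5, 0, 0, 0, 0, 0, -3, 0.5, 0, 0, 0, 0, 0, -1.5, 0.5, 0, 0, 0, 0, 0, -0.8, 0.5, 0, 0, 0, 0, 0, 0, 0.5, 0, 0, 0, 0, 0, 0, 0.4, 0, 0, 0, 0, 0, 0, 0, 0, 0, 0, 0, 0, 0, 0, 0, 0, 0, 0, 0, 0, 0, 0, 0, 0, 0, 0, 0, 0, 0, 0, 0, 0, 0, 0, 0, 0, 0, 0, 0, 0, 0, 0, 0, 0, 0, 0, 0, 0, 0]' --newtons 20

```text
time: 5.58
position: [0.6387, -0.1793, 0.0174]
tool_rot: [0.841, 0.542, 0.0, 0.0]
ft_force: [-1.6, 0.5, 6.3]
grip_width: 0.0148
grip_force: 20.0
```

Call:
send_rows --increments '[0, 0, 0, 0, 0, 1.5, 0, 0, 0, 0, 0, 0, 3, 0, 0, 0, 0, 0, 0, 3.5, 0, 0, 0, 0.025, -2.14, 2, 2, 0, 0, 0, 0.025, -2.14, 3.4, 0, 0, 0, 0, 0.025, -2.14, 3.4, 0, 0, 0, 0, 0.025, -2.14, 3.4, 0, 0, 0, 0, 0.025, -2.14, 3.4, 0, 0, 0, 0, 0.025, -2.14, 3.4, 0, 0, 0, 0, 0.025, -2.14, 3.4, 0, 0, 0, 0, 0.025, -2.14, 3.4, 0, 0, 0, 0, 0.025, -2.14, 3.4, 0, 0, 0, 0, 0.025, -2.14, 3.4, 0, 0, 0, 0, 0.025, 0, 3.4, 0, 0, 0, 0, 0.025, 0, 3.4, 0, 0, 0, 0, 0.025, 0, 3.4, 0, 0]'

```text
time: 6.92
position: [0.4237, 0.2506, 0.1173]
tool_rot: [0.741, 0.671, 0.0, 0.0]
ft_force: [1.0, -1.2, -0.2]
grip_width: 0.0152
grip_force: 20.0
```

Call:
send_rows --increments '[0, 0, 0.025, 0, 3.4, 0, 0, 0, 0, 0, 0, 3.4, 0, 0, 0, 0, 0, 0, 3.4, 0, 0, 0, 0, 0, 0, 3.4, 0, 0, 0, 0, 0, 0, 3.4, 0, 0, 0, 0, 0, 0, 3.4, 0, 0, 0, 0, 0, 0, 0, 0, 0, 0, 0, 0, 0, 0, 0, 0]'

```text
time: 7.58
position: [0.4239, 0.4546, 0.1169]
tool_rot: [0.732, 0.681, 0.001, 0.0]
ft_force: [-0.4, -0.3, -0.2]
grip_width: 0.0149
grip_force: 20.0
```

```bash
python3 - <<'E'
from h import *
o=st(); c=show('wrist','w3.png',1)
E
```

```text
t 7.58 p [0.4239 0.4546 0.1169] y [ 0.997 -0.073  0.001] z [ 0.001  0.001 -1.   ] q [ 0.64  0.66  1.54 -0.    0.94  0.71] F [-0.4 -0.3 -0.2] w 0.0149 20.0
```

View pics/w3.png

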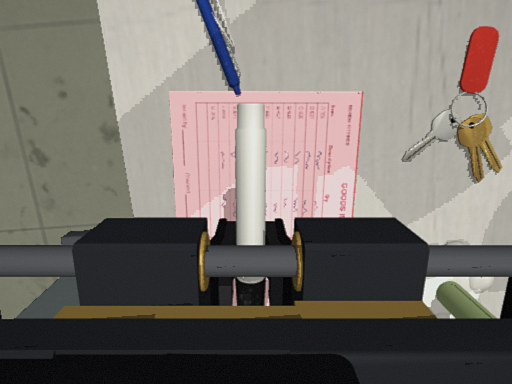

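Call:
send_rows --increments '[0, 0, 0, 0, -2, -1, 0, 0, 0, 0, 0, -1, -2, 0, 0, 0, 0, 0, 0, -3, 0, 0, 0, 0, 0, 0, -2, 0, 0, 0, 0, 0, 0, -1, 0, 0, 0, 0, 0, 0, -0.5, 0, 0, 0, 0, 0, 0, -0.2, 0, 0, 0, 0, 0, 0, 0, 0, 0, 0, 0, 0, 0, 0, 0]'

```text
time: 8.38
position: [0.4251, 0.4232, 0.0207]
tool_rot: [0.733, 0.68, 0.001, 0.0]
ft_force: [-0.2, 0.2, -0.6]
grip_width: 0.0149
grip_force: 20.0
```

Call:
send_rows --increments '[0, 0, 0, 0, 0, -0.15, 0, 0, 0, 0, 0, 0, 0, 0, 0, 0, 0, 0, 0, 0, 0.25, 0, 0, 0, 0, 0, 0, 0.35, 0, 0, 0, 0, 0, 0, 0.45, 0, 0, 0, 0, 0, 0, 0.45, 0, 0, 0, 0, 0, 2, 0.45, 0, 0, 0, 0, 0, 3, 0.5, 0, 0, 0, 0, 0, 3.5, 0.6, 0, 0, 0, 0, -1, 3.5, 0.7, 0, 0, 0, 0, -1, 2, 0.75, 0, 0, 0, 0, 0, 0, 0.75]'

```text
time: 9.38
position: [0.4266, 0.4033, 0.163]
tool_rot: [0.734, 0.68, 0.004, 0.001]
ft_force: [1.6, -0.1, 0.2]
grip_width: 0.0611
grip_force: 0.0
```

Call:
send_rows --increments '[0, 0, 0.106, 0, -1.3, 0, 0.75, 0, 0, 0.106, 0, -1.3, 0, 0.75, 0, 0, 0.106, 0, -1.3, 0, 0.75, 0, 0, 0.106, 0, -1.3, 0, 0.75, 0, 0, 0.106, 0, -1.3, 0, 0.75, 0, 0, 0.106, 0, -1.3, 0, 0.75, 0, 0, 0.106, 0, -1.3, 0, 0.75, 0, 0, 0.106, 0, -1.3, 0, 0.75, 0, 0, 0.106, 0, -1.3, 0, 0.75, 0, 0, 0.106, 0, -1.3, 0, 0.75, 0, 0, 0.106, 0, -1.3, 0, 0.75, 0, 0, 0.106, 0, -1.3, 0, 0.75]'

```text
time: 10.38
position: [0.4237, 0.2462, 0.1572]
tool_rot: [0.184, 0.983, -0.0, -0.001]
ft_force: [-0.4, 0.3, -0.2]
grip_width: 0.0655
grip_force: 0.0
```

Call:
send_rows --increments '[-0.0407, -0.1046, 0, 0.5, 0, 0, 0.75, -0.0407, -0.1046, 0, 0.5, 0, 0, 0.75, -0.0407, -0.1046, 0, 0.5, 0, 0, 0.75, -0.0407, -0.1046, 0, 0.5, 0, 0, 0.75, -0.0407, -0.1046, 0, 0.5, 0, 0, 0.75, -0.0407, -0.1046, 0, 0.5, 0, -1, 0.75, -0.0407, -0.1046, 0, 0.5, 0, -1, 0.75, 0, 0, 0, 0, 0, 0, 0.75, 0, 0, 0, 0, 0, 0, 0.75]'

```text
time: 11.13
position: [0.4476, 0.2378, 0.1458]
tool_rot: [0.184, 0.943, -0.067, 0.269]
ft_force: [-0.1, 0.2, 0.4]
grip_width: 0.0651
grip_force: 0.0
```

```bash
cat >> h.py <<'E'
def bottle(c,guess):
    "axis of a lying bottle near guess from depth: returns grasp point 42 mm from base, axis"
    W=pts(c); k=(W[...,2]>.014)&(W[...,2]<.05)&(np.hypot(W[...,0]-guess[0],W[...,1]-guess[1])<.075)
    n,l,s,ce=cv2.connectedComponentsWithStats(k.astype(np.uint8)); p=W[l==1+np.argmax(s[1:,4])]
    q=p[:,:2]; m=q.mean(0); v=np.linalg.svd(q-m,full_matrices=False)[2][0]; v*=np.sign(v[0]); t=(q-m)@v
    b=m+v*t.max(); print('n',len(q),'base',b.round(4),'len',np.ptp(t).round(3),'ang',np.degrees(np.arctan2(v[1],v[0])).round(1),'ztop',p[:,2].max().round(3),'grasp',(b-.042*v).round(4)); return p
E
python3 - <<'E'
from h import *
o=st(); c=show('wrist','w4.png',1.25); bottle(c,(.49,.25)); bottle(cam('top'),(.49,.25))
E
```

```text
t 11.13 p [0.4476 0.2378 0.1458] y [ 0.384  0.923 -0.027] z [ 0.482 -0.225 -0.847] q [ 0.53  0.52  2.03 -1.1   0.51  0.3 ] F [-0.1  0.2  0.4] w 0.0651 0.0
n 3850 base [0.5377 0.2355] len 0.111 ang -21.0 ztop 0.036 grasp [0.4985 0.2505]
n 266 base [0.5392 0.2318] len 0.106 ang -21.2 ztop 0.043 grasp [0.5   0.247]
```

View pics/w4.png

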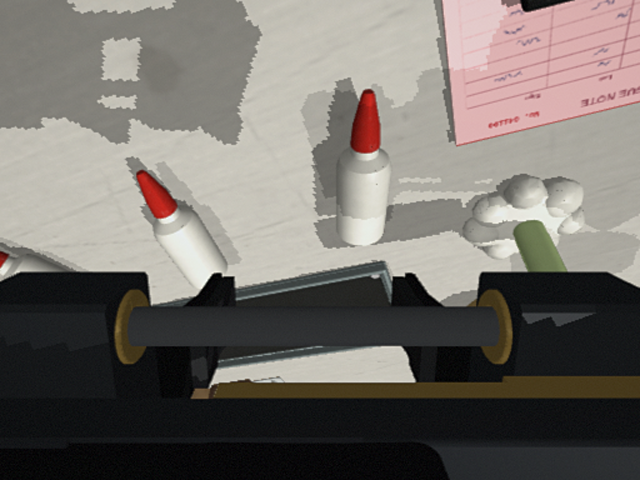

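```bash
cat >> h.py <<'E'
def goal(ang,tilt,pos,flip=0):
    "tool z forward-down by tilt(deg) from down toward azimuth ang(deg); y at ang+90 (flip: -90)"
    a,t=np.radians([ang,tilt]); z=np.array([np.sin(t)*np.cos(a),np.sin(t)*np.sin(a),-np.cos(t)]); y=np.array([-np.sin(a),np.cos(a),0])*(-1 if flip else 1)
    T=np.stack([np.cross(y,z),y,z],1); o=robot.get_obs(); R=Ro.from_quat(o['tool_rot'])
    r=(Ro.from_matrix(T)*R.inv()).as_rotvec(); d=(np.array(pos)-o['position'])*100
    print('rot',r.round(3),'deg',np.degrees(np.linalg.norm(r)).round(1),'shift cm',d.round(2))
E
python3 - <<'E'
from h import *
goal(-21,45,(.499,.249,.09))
E
```

```text
rot [-0.06  -0.215  0.032] deg 12.9 shift cm [ 5.    1.12 -5.7 ]
```

Call:
send_rows --increments '[-0.012, -0.043, 0.006, 1, 0.22, -1.14, 0.75, -0.012, -0.043, 0.006, 1, 0.22, -1.14, 0.75, -0.012, -0.043, 0.006, 1, 0.22, -1.14, 0.75, -0.012, -0.043, 0.006, 1, 0.22, -1.14, 0.75, -0.012, -0.043, 0.006, 1, 0.22, -1.14, 0.75, 0, 0, 0, 0, 0, 0, 0.75, 0, 0, 0, 0, 0, 0, 0.75]'

```text
time: 11.82
position: [0.5066, 0.2756, 0.1181]
tool_rot: [0.18, 0.914, -0.087, 0.353]
ft_force: [-0.1, -0.5, -0.2]
grip_width: 0.0655
grip_force: 0.0
```

```bash
python3 - <<'E'
from h import *
o=st();goal(-21,45,(.499,.249,.018)); bottle(cam('wrist'),(.49,.25))
E
```

```text
t 11.82 p [0.5066 0.2756 0.1181] y [ 0.39   0.92  -0.032] z [ 0.614 -0.285 -0.736] q [ 0.61  0.68  1.93 -1.43  0.63  0.68] F [-0.1 -0.5 -0.2] w 0.0655 0.0
rot [ 0.014 -0.051  0.035] deg 3.6 shift cm [ -0.76  -2.66 -10.01]
n 6379 base [0.5396 0.2405] len 0.112 ang -18.6 ztop 0.035 grasp [0.4998 0.2539]
```

```bash
python3 - <<'E'
from h import *
goal(-19,36,(.4995,.251,.1)); goal(-19,36,(.4995,.251,.018))
E
```

```text
rot [0.072 0.095 0.067] deg 7.8 shift cm [-0.64 -2.38 -1.82]
rot [0.072 0.095 0.067] deg 7.8 shift cm [ -0.64  -2.38 -10.02]
```

Call:
send_rows --increments '[0.036, 0.048, 0.033, -0.32, -1.2, -0.9, 0.75, 0.036, 0.047, 0.034, -0.32, -1.2, -0.9, 0.75, 0, 0, 0, 0, 0, 0, 0.75, 0, 0, 0, 0, 0, 0, 0.75]'

```text
time: 12.2
position: [0.501, 0.2531, 0.1051]
tool_rot: [0.16, 0.939, -0.054, 0.301]
ft_force: [0.3, -0.0, 0.7]
grip_width: 0.0652
grip_force: 0.0
```

```bash
python3 - <<'E'
from h import *
st();bottle(cam('wrist'),(.49,.25));goal(-19,36,(.4995,.252,.018))
E
```

```text
t 12.2 p [0.501  0.2531 0.1051] y [ 0.332  0.943 -0.005] z [ 0.549 -0.197 -0.813] q [ 0.5   0.64  1.98 -1.43  0.46  0.58] F [ 0.3 -0.   0.7] w 0.0652 0.0
n 6531 base [0.5384 0.2371] len 0.112 ang -20.2 ztop 0.036 grasp [0.499  0.2516]
rot [ 0.002 -0.007  0.005] deg 0.5 shift cm [-0.17 -0.22 -8.71]
```

Call:
send_rows --increments '[0, 0, 0, -0.2, -0.2, -2.5, 0.75, 0, 0, 0, 0, 0, -2.5, 0.75, 0, 0, 0, 0, 0, -1.5, 0.75, 0, 0, 0, 0, 0, 0, 0.75, 0, 0, 0, 0, 0, 0, 0.75]'

```text
time: 12.67
position: [0.507, 0.2694, 0.0564]
tool_rot: [0.162, 0.942, -0.064, 0.285]
ft_force: [-0.8, 0.8, -0.4]
grip_width: 0.0653
grip_force: 0.0
```

```bash
python3 - <<'E'
from h import *
st();bottle(cam('wrist'),(.49,.25));goal(-19,36,(.499,.252,.018))
E
```

```text
t 12.67 p [0.507  0.2694 0.0564] y [ 0.342  0.939 -0.028] z [ 0.517 -0.213 -0.829] q [ 0.53  0.75  1.93 -1.43  0.46  0.62] F [-0.8  0.8 -0.4] w 0.0653 0.0
n 7846 base [0.5393 0.2401] len 0.111 ang -18.6 ztop 0.035 grasp [0.4995 0.2535]
rot [ 0.015 -0.042  0.019] deg 2.8 shift cm [-0.79 -1.72 -3.89]
```

```bash
python3 - <<'E'
from h import *
goal(-18,26,(.499,.252,.056))
E
```

```text
rot [0.072 0.123 0.034] deg 8.4 shift cm [-0.79 -1.72 -0.09]
```

Call:
send_rows --increments '[0.036, 0.061, 0.017, -0.4, -0.8, 0, 0.75, 0.036, 0.061, 0.017, -0.4, -0.8, 0, 0.75, 0, 0, 0, 0, 0, 0, 0.75, 0, 0, 0, 0, 0, 0, 0.75]'

```text
time: 13.05
position: [0.5002, 0.2534, 0.0578]
tool_rot: [0.155, 0.96, -0.038, 0.229]
ft_force: [-0.6, -0.3, -0.1]
grip_width: 0.0654
grip_force: 0.0
```

```bash
python3 - <<'E'
from h import *
st();goal(-18,26,(.499,.252,.018))
E
```

```text
t 13.05 p [0.5002 0.2534 0.0578] y [ 0.316  0.949 -0.002] z [ 0.427 -0.144 -0.893] q [ 0.44  0.7   1.95 -1.17  0.34  0.28] F [-0.6 -0.3 -0.1] w 0.0654 0.0
rot [0.006 0.013 0.007] deg 0.9 shift cm [-0.12 -0.14 -3.98]
```

Call:
send_rows --increments '[0, 0, 0, -0.1, -0.1, -2, 0.75, 0, 0, 0, 0, 0, -1.5, 0.75, 0, 0, 0, 0, 0, -0.5, 0.75, 0, 0, 0, 0, 0, 0, 0.75, 0, 0, 0, 0, 0, 0, 0.75, 0, 0, 0, 0, 0, 0, 0.3, 0, 0, 0, 0, 0, 0, 0.3, 0, 0, 0, 0, 0, 0, 0.3, 0, 0, 0, 0, 0, 0, 0.3, 0, 0, 0, 0, 0, 0, 0.3, 0, 0, 0, 0, 0, 0, 0.3, 0, 0, 0, 0, 0, 0, 0.3]' --newtons 20

```text
time: 14.05
position: [0.4991, 0.2534, 0.0172]
tool_rot: [0.153, 0.961, -0.038, 0.227]
ft_force: [-0.3, -0.5, 2.2]
grip_width: 0.0355
grip_force: 19.8
```

```bash
python3 - <<'E'
from h import *
st()
E
```

```text
t 14.05 p [0.4991 0.2534 0.0172] y [ 0.312  0.95  -0.003] z [ 0.425 -0.143 -0.894] q [ 0.44  0.79  1.96 -1.43  0.32  0.55] F [-0.3 -0.5  2.2] w 0.0355 19.8
```

Call:
send_rows --increments '[0, 0, 0, 0, 0, 2, 0.3, 0, 0, 0, 0, 0, 3, 0.3, 0, 0, 0, 0, -1, 3.5, 0.3, 0, 0, 0.05, 0, -1.5, 3.5, 0.3, 0, 0, 0.05, 1, -1.5, 2, 0.3, 0, 0, 0.05, 1, -1.5, 1, 0.3, 0, 0, 0.05, 1, -1.5, 0, 0.3, 0, 0, 0.05, 1, -1, 0, 0.3, 0, 0, 0.05, 1, 0, 0, 0.3, 0, 0, 0.05, 1, 0, 0, 0.3, 0, 0, 0.05, 1, 0, 0, 0.3, 0, 0, 0, 0, 0, 0, 0.3, 0, 0, 0, 0, 0, 0, 0.3]'

```text
time: 15.13
position: [0.5679, 0.1779, 0.1525]
tool_rot: [-0.03, 0.973, 0.005, 0.23]
ft_force: [-0.5, 0.5, -0.2]
grip_width: 0.0356
grip_force: 19.8
```

```bash
python3 - <<'E'
from h import *
st(); goal(5,26,(.57,.175,.17));show('wrist','w5.png',1)
E
```

```text
t 15.13 p [0.5679 0.1779 0.1525] y [-0.061  0.998 -0.005] z [ 0.447  0.023 -0.894] q [ 0.13  0.5   1.92 -0.15  0.25 -1.37] F [-0.5  0.5 -0.2] w 0.0356 19.8
rot [0.004 0.01  0.026] deg 1.6 shift cm [ 0.21 -0.29  1.75]
```

View pics/w5.png

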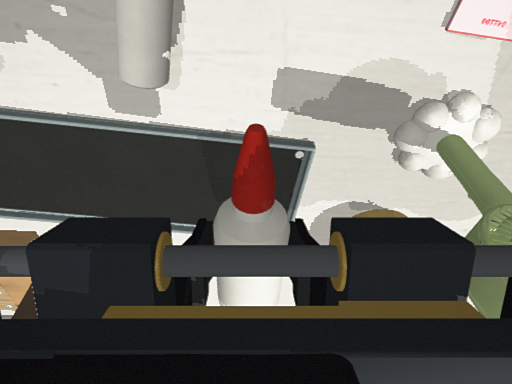

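Call:
send_rows --increments '[0.054, 0.003, -0.108, 0, -0.1, 0.2, 0.3, 0.054, 0.003, -0.108, 0, -0.1, 0.2, 0.3, 0.054, 0.003, -0.108, 0, -0.1, 0.2, 0.3, 0.054, 0.003, -0.108, 0, -0.1, 0.2, 0.3, 0.054, 0.003, -0.108, 0, -0.1, 0.2, 0.3, 0.054, 0.003, -0.108, 0, -0.1, 0.2, 0.3, 0.054, 0.003, -0.108, 0, -0.1, 0.2, 0.3, 0.054, 0.003, -0.108, 0, -0.1, 0.2, 0.3, 0.054, 0.003, -0.108, 0, -0.1, 0, 0.3, 0.054, 0.003, -0.108, 0, -0.1, 0, 0.3, 0.054, 0.003, -0.108, 0, -0.1, 0, 0.3, 0.054, 0.003, -0.108, 0, -0.1, 0, 0.3, 0.054, 0.003, -0.108, 0, -0.1, 0, 0.3]'

```text
time: 16.27
position: [0.5665, 0.1661, 0.1683]
tool_rot: [0.667, 0.709, 0.166, 0.158]
ft_force: [0.4, 0.5, 0.1]
grip_width: 0.0353
grip_force: 19.8
```

Call:
send_rows --increments '[0.054, 0.003, -0.108, 0, -0.1, 0, 0.3, 0.054, 0.003, -0.108, 0, -0.1, 0, 0.3, 0.054, 0.003, -0.108, 0, -0.1, 0, 0.3, 0.054, 0.003, -0.108, 0, -0.1, 0, 0.3, 0.054, 0.003, -0.108, 0, -0.1, 0, 0.3, 0.054, 0.003, -0.108, 0, 0, 0, 0.3, 0.054, 0.003, -0.108, 0, 0, 0, 0.3, 0.054, 0.003, -0.108, 0, 0, 0, 0.3, 0.054, 0.003, -0.108, 0, 0, 0, 0.3, 0.054, 0.003, -0.108, 0, 0, 0, 0.3, 0.054, 0.003, -0.108, 0, 0, 0, 0.3, 0.054, 0.003, -0.108, 0, 0, 0, 0.3, 0.054, 0.003, -0.108, 0, 0, 0, 0.3, 0, 0, 0, 0, 0, 0, 0.3, 0, 0, 0, 0, 0, 0, 0.3]'

```text
time: 17.52
position: [0.567, 0.161, 0.1685]
tool_rot: [0.973, 0.034, 0.229, -0.005]
ft_force: [-1.1, 0.4, -0.9]
grip_width: 0.0358
grip_force: 19.8
```

```bash
python3 - <<'E'
from h import *
st(); goal(5,64,(.62,.178,.14),1)
E
```

```text
t 17.52 p [0.567  0.161  0.1685] y [ 0.069 -0.998  0.007] z [ 0.445  0.025 -0.895] q [ 0.1   0.47  1.93 -0.06  0.29  1.66] F [-1.1  0.4 -0.9] w 0.0358 19.8
rot [ 0.057 -0.652  0.02 ] deg 37.5 shift cm [ 5.3   1.7  -2.85]
```

```bash
cat > kin.py <<'E'
import numpy as np
from scipy.optimize import least_squares
from scipy.spatial.transform import Rotation as Ro
D=[([1.0455,.5284,1.4337,0,1.1814,-.178],(.21207,.58726,.22967),(0,0,-1)),([-.44,.69,1.41,0,1.05,-.02],(.6354,-.1779,.1365),(0,0,-1)),([-.43,.53,1.66,0,.94,0],(.5498,-.1302,.1628),(0,0,-1)),([.64,.66,1.54,0,.94,.71],(.4239,.4546,.1169),(0,0,-1)),
([.53,.52,2.03,-1.1,.51,.3],(.4476,.2378,.1458),(.482,-.225,-.847)),([.61,.68,1.93,-1.43,.63,.68],(.5066,.2756,.1181),(.614,-.285,-.736)),([.44,.79,1.96,-1.43,.32,.55],(.4991,.2534,.0172),(.425,-.143,-.894)),([.13,.5,1.92,-.15,.25,-1.37],(.5679,.1779,.1525),(.447,.023,-.894)),([.1,.47,1.93,-.06,.29,1.66],(.567,.161,.1685),(.445,.025,-.895))]
E_=lambda ax,a: Ro.from_euler(ax,a).as_matrix()
def fk(q,P):
    a0,h,L1,L2,L,c,e=P
    R=E_('z',q[0]);p=R@[a0,c,h];R=R@E_('y',q[1]);p=p+R@[0,0,L1];R=R@E_('y',q[2]);p=p+R@[e,0,L2];R=R@E_('z',q[3])@E_('y',q[4]);p=p+R@[0,0,L]
    return p,R@E_('z',q[5])
f=lambda P:np.concatenate([np.r_[fk(q,P)[0]-p,.2*(fk(q,P)[1][:,2]-z)] for q,p,z in D])
s=least_squares(f,[0,.2,.4,.4,.2,.11,0]);P=s.x
lo=[-3.08,-.75,.22,-1.43,0,-2.85];hi=[3.08,2.2,2.44,4.57,2.65,2.85]
def ik(pos,ang,tilt,flip,q0):
    a,t=np.radians([ang,tilt]);z=np.array([np.sin(t)*np.cos(a),np.sin(t)*np.sin(a),-np.cos(t)]);y=np.array([-np.sin(a),np.cos(a),0])*(-1 if flip else 1);T=np.stack([np.cross(y,z),y,z],1)
    def g(q):
        p,R=fk(q,P);return np.r_[(p-pos)*5,(R@M-T).ravel()]
    r=least_squares(g,np.clip(q0,np.array(lo)+.01,np.array(hi)-.01),bounds=(lo,hi));return r.x,np.abs(r.fun).max()
# constant tool-frame twist between model and tool
from scipy.spatial.transform import Rotation
q,R9=D[-1][0],Ro.from_quat([.973,.034,.229,-.005]).as_matrix()
M=fk(q,P)[1].T@R9
E
python3 - <<'E'
from kin import *
print(P.round(3),np.abs(s.fun).max().round(4));print(M.round(2))
for nm,pos,ang,fl in [('place1',(.655,.179,.052),5,1),('place4',(.647,-.051,.052),-12,1),('pick2',(.501,.1,.018),-9,0),('pick3',(.5,-.05,.018),22.5,0),('pick4',(.498,-.178,.018),-14,0),('pick1',(.499,.252,.018),-18,0)]:
  for tilt in (25,35,45,55,65):
    for q4 in (0,3.1):
      best=min((ik(pos,ang,tilt,fl,[.1,.7,1.7,q4,.5,s6]) for s6 in (-1.5,1.5)),key=lambda r:r[1])
      if best[1]<.01: print(nm,tilt,q4,best[0].round(2))
E
```

```text
[-0.     0.274  0.591  0.39   0.3    0.111  0.114] 0.0058
[[ 0.01 -1.   -0.  ]
 [ 1.    0.01  0.01]
 [-0.01 -0.    1.  ]]
place1 25 0 [ 0.11  0.75  1.75 -0.03  0.22  1.62]
place1 25 3.1 [ 0.11  0.75  1.75 -0.03  0.22  1.62]
place1 35 0 [ 0.11  0.77  1.86  3.24  0.1  -1.64]
place1 35 3.1 [ 0.11  0.77  1.86  3.24  0.1  -1.64]
place1 45 0 [ 0.11  0.83  1.97  3.17  0.43 -1.58]
place1 45 3.1 [ 0.11  0.83  1.97  3.17  0.43 -1.58]
place1 55 0 [ 0.11  0.92  2.04  3.17  0.77 -1.57]
place1 55 3.1 [ 0.11  0.92  2.04  3.17  0.77 -1.57]
place1 65 0 [ 0.11  1.04  2.09  3.16  1.11 -1.56]
place1 65 3.1 [ 0.11  1.04  2.09  3.16  1.11 -1.56]
place4 25 0 [-0.26  0.73  1.83  0.15  0.16  1.39]
place4 25 3.1 [-0.26  0.73  1.83  0.15  0.16  1.39]
place4 35 0 [-0.27  0.76  1.94  2.94  0.17 -1.41]
place4 35 3.1 [-0.27  0.76  1.94  2.94  0.17 -1.41]
place4 45 3.1 [-0.27  0.83  2.05  3.05  0.51 -1.53]
place4 55 3.1 [-0.28  0.94  2.13  3.07  0.87 -1.56]
place4 65 3.1 [-0.28  1.07  2.17  3.07  1.22 -1.57]
pick2 25 3.1 [0.03 0.78 2.17 3.46 0.26 1.44]
pick2 35 3.1 [0.05 0.88 2.28 3.35 0.63 1.58]
pick2 45 3.1 [0.08
[... 349 characters left out ...]
.16  0.89  1.34]
pick3 45 3.1 [-0.75  1.01  2.33  2.16  0.89  1.34]
pick3 55 0 [-0.86  1.18  2.37  2.11  1.14  1.15]
pick3 55 3.1 [-0.86  1.18  2.37  2.11  1.14  1.15]
pick3 65 0 [-0.95  1.34  2.37  1.99  1.33  1.01]
pick3 65 3.1 [-0.95  1.34  2.37  1.99  1.33  1.01]
pick4 25 3.1 [-0.65  0.78  2.15  2.44  0.27  1.89]
pick4 35 3.1 [-0.71  0.88  2.27  2.69  0.62  1.57]
pick4 45 3.1 [-0.77  1.04  2.37  2.72  1.03  1.42]
pick4 55 3.1 [-0.83  1.24  2.44  2.67  1.44  1.29]
pick1 25 0 [ 0.43  0.78  1.96 -1.37  0.3   0.48]
pick1 35 3.1 [0.5  0.84 2.02 4.36 0.47 1.1 ]
pick1 45 3.1 [0.57 0.92 2.06 4.17 0.7  1.38]
pick1 55 3.1 [0.63 1.02 2.08 4.11 0.94 1.53]
pick1 65 3.1 [0.68 1.13 2.07 4.12 1.18 1.63]
```

```bash
cat >> kin.py <<'E'
def incs(q0,q1,N,op,sm=True):
    "increments of tool pose along a joint path"
    out=[];u=np.linspace(0,1,N+1)
    if sm: u=(1-np.cos(np.pi*u))/2*.5+u*.5
    F=[fk(np.array(q0)+(np.array(q1)-q0)*t,P) for t in u]
    for (p,R),(p2,R2) in zip(F,F[1:]): out.append(np.r_[Ro.from_matrix(R2@R.T).as_rotvec(),(p2-p)*100])
    o=np.array(out);print('maxrot',np.linalg.norm(o[:,:3],axis=1).max().round(3),'maxshift',np.abs(o[:,3:]).max().round(2),'zmin',min(p[2] for p,_ in F).round(3),'end',F[-1][0].round(3))
    print(', '.join('%.3g, %.3g, %.3g, %.2g, %.2g, %.2g, %g'%(*np.round(r,3),op) for r in o))
E
python3 - <<'E'
from kin import *
from rig import robot
o=robot.get_obs();q0=o['q'];print(q0.round(3), (fk(q0,P)[0]-o['position']).round(4))
q1,e=ik((.60,.17,.15),5,64,1,[.1,.8,2,3.1,.9,-1.5]);print(q1.round(2),e)
incs(q0,q1,36,.3)
E
```

```text
[ 0.097  0.466  1.927 -0.065  0.287  1.655] [ 0.0008 -0.0003  0.0008]
[ 0.1   0.81  2.25  3.16  1.02 -1.57] 7.032846527366132e-12
maxrot 0.07 maxshift 1.63 zmin 0.109 end [0.6  0.17 0.15]
0.009, 0.022, 0.008, -0.7, 0.34, -0.59, 0.3, 0.011, 0.024, 0.009, -0.79, 0.42, -0.64, 0.3, 0.014, 0.026, 0.011, -0.86, 0.51, -0.67, 0.3, 0.017, 0.027, 0.012, -0.93, 0.61, -0.68, 0.3, 0.021, 0.028, 0.014, -0.99, 0.72, -0.67, 0.3, 0.025, 0.028, 0.016, -1, 0.84, -0.64, 0.3, 0.029, 0.027, 0.017, -1, 0.96, -0.59, 0.3, 0.033, 0.025, 0.018, -1, 1.1, -0.53, 0.3, 0.038, 0.022, 0.019, -0.98, 1.2, -0.44, 0.3, 0.042, 0.018, 0.019, -0.91, 1.3, -0.33, 0.3, 0.046, 0.013, 0.018, -0.8, 1.4, -0.21, 0.3, 0.049, 0.006, 0.017, -0.65, 1.4, -0.087, 0.3, 0.051, -0, 0.015, -0.47, 1.4, 0.041, 0.3, 0.052, -0.008, 0.012, -0.27, 1.4, 0.16, 0.3, 0.052, -0.016, 0.008, -0.053, 1.3, 0.28, 0.3, 0.05, -0.024, 0.003, 0.18, 1.2, 0.37, 0.3, 0.047, -0.032, -0.002, 0.41, 1.1, 0.45, 0.3, 0.042, -0.039, -0.007, 0.63, 0.88, 0.49, 0.3, 0.036, -0.045, -0.013, 0.83, 0.65, 0.52, 0.3, 0.029, -0.05, -0.019, 1, 0.39, 0.51, 0.3, 0.021, -0.054, -0.024, 1.1, 0.11, 0.49, 0.3, 0.012, -0.056, -0.029, 1.2, -0.17, 0.44, 0.3, 0.002, -0.057, -0.033, 1.3, -0.45, 0.38, 0.3, -0.007, -0.056, -0.037, 1.3, -0.72, 0.31, 0.3, -0.015, -0.054, -0.04, 1.2, -0.96, 0.23, 0.3, -0.023, -0.051, -0.042, 1.1, -1.2, 0.15, 0.3, -0.03, -0.046, -0.043, 1, -1.3, 0.085, 0.3, -0.036, -0.042, -0.043, 0.9, -1.5, 0.023, 0.3, -0.041, -0.036, -0.042, 0.76, -1.6, -0.028, 0.3, -0.044, -0.031, -0.041, 0.61, -1.6, -0.068, 0.3, -0.046, -0.025, -0.04, 0.47, -1.6, -0.097, 0.3, -0.046, -0.02, -0.038, 0.33, -1.6, -0.11, 0.3, -0.046, -0.016, -0.035, 0.21, -1.5, -0.12, 0.3, -0.044, -0.012, -0.032, 0.11, -1.5, -0.12, 0.3, -0.041, -0.008, -0.029, 0.027, -1.3, -0.12, 0.3, -0.038, -0.005, -0.026, -0.035, -1.2, -0.11, 0.3
```

```bash
cat >> kin.py <<'E'
def ikT(pos,T,q0):
    g=lambda q:np.r_[(fk(q,P)[0]-pos)*5,(fk(q,P)[1]@M-T).ravel()]
    r=least_squares(g,np.clip(q0,np.array(lo)+.001,np.array(hi)-.001),bounds=(lo,hi));return r.x,np.abs(r.fun).max()
def flipsw(q0,q1,N,op):
    F=[fk(np.array(q0)+(np.array(q1)-q0)*t,P) for t in np.linspace(0,1,N+1)]
    ps=np.linspace(F[0][0],F[-1][0],N+1);q=np.array(q0);mx=0;er=0
    for i in range(1,N+1):
        qn,e=ikT(ps[i],F[i][1]@M,q);mx=max(mx,np.abs(qn-q).max());er=max(er,e);q=qn
    print('max joint step',mx.round(3),'err',round(er,4),'end q',q.round(2)); d=(ps[1]-ps[0])*100
    o=np.array([Ro.from_matrix(b[1]@a[1].T).as_rotvec() for a,b in zip(F,F[1:])]);print('maxrot',np.linalg.norm(o,axis=1).max().round(3))
    print(', '.join('%.3g, %.3g, %.3g, %.2f, %.2f, %.2f, %g'%(*np.round(r,3),*d,op) for r in o))
E
python3 - <<'E'
from kin import *
from rig import robot
q0=robot.get_obs()['q']
q1,e=ik((.58,.10,.2),3,64,1,[.1,.8,2,3.1,.9,-1.5]);print(q1.round(2),e)
flipsw(q0,q1,30,.3)
E
```

```text
[-0.08  0.67  2.34  2.99  0.98 -1.54] 1.4704903961160198e-12
max joint step 0.186 err 0.0 end q [-0.08  0.67  2.34  2.99  0.98 -1.54]
maxrot 0.097
0.019, 0.046, 0.015, 0.04, -0.20, 0.10, 0.3, 0.024, 0.043, 0.017, 0.04, -0.20, 0.10, 0.3, 0.028, 0.039, 0.018, 0.04, -0.20, 0.10, 0.3, 0.033, 0.034, 0.019, 0.04, -0.20, 0.10, 0.3, 0.037, 0.029, 0.02, 0.04, -0.20, 0.10, 0.3, 0.04, 0.023, 0.019, 0.04, -0.20, 0.10, 0.3, 0.043, 0.017, 0.019, 0.04, -0.20, 0.10, 0.3, 0.046, 0.01, 0.017, 0.04, -0.20, 0.10, 0.3, 0.047, 0.003, 0.015, 0.04, -0.20, 0.10, 0.3, 0.048, -0.004, 0.013, 0.04, -0.20, 0.10, 0.3, 0.047, -0.011, 0.01, 0.04, -0.20, 0.10, 0.3, 0.046, -0.018, 0.007, 0.04, -0.20, 0.10, 0.3, 0.044, -0.024, 0.003, 0.04, -0.20, 0.10, 0.3, 0.041, -0.031, -0.001, 0.04, -0.20, 0.10, 0.3, 0.036, -0.037, -0.006, 0.04, -0.20, 0.10, 0.3, 0.031, -0.042, -0.01, 0.04, -0.20, 0.10, 0.3, 0.026, -0.046, -0.015, 0.04, -0.20, 0.10, 0.3, 0.019, -0.05, -0.02, 0.04, -0.20, 0.10, 0.3, 0.012, -0.053, -0.024, 0.04, -0.20, 0.10, 0.3, 0.004, -0.055, -0.029, 0.04, -0.20, 0.10, 0.3, -0.004, -0.055, -0.033, 0.04, -0.20, 0.10, 0.3, -0.013, -0.055, -0.037, 0.04, -0.20, 0.10, 0.3, -0.022, -0.054, -0.041, 0.04, -0.20, 0.10, 0.3, -0.031, -0.051, -0.045, 0.04, -0.20, 0.10, 0.3, -0.04, -0.047, -0.048, 0.04, -0.20, 0.10, 0.3, -0.048, -0.042, -0.051, 0.04, -0.20, 0.10, 0.3, -0.056, -0.037, -0.053, 0.04, -0.20, 0.10, 0.3, -0.064, -0.03, -0.055, 0.04, -0.20, 0.10, 0.3, -0.07, -0.022, -0.057, 0.04, -0.20, 0.10, 0.3, -0.077, -0.013, -0.058, 0.04, -0.20, 0.10, 0.3
```

Call:
send_rows --increments '[0.019, 0.046, 0.015, 0.04, -0.2, 0.1, 0.3, 0.024, 0.043, 0.017, 0.04, -0.2, 0.1, 0.3, 0.028, 0.039, 0.018, 0.04, -0.2, 0.1, 0.3, 0.033, 0.034, 0.019, 0.04, -0.2, 0.1, 0.3, 0.037, 0.029, 0.02, 0.04, -0.2, 0.1, 0.3, 0.04, 0.023, 0.019, 0.04, -0.2, 0.1, 0.3, 0.043, 0.017, 0.019, 0.04, -0.2, 0.1, 0.3, 0.046, 0.01, 0.017, 0.04, -0.2, 0.1, 0.3, 0.047, 0.003, 0.015, 0.04, -0.2, 0.1, 0.3, 0.048, -0.004, 0.013, 0.04, -0.2, 0.1, 0.3, 0.047, -0.011, 0.01, 0.04, -0.2, 0.1, 0.3, 0.046, -0.018, 0.007, 0.04, -0.2, 0.1, 0.3, 0.044, -0.024, 0.003, 0.04, -0.2, 0.1, 0.3, 0.041, -0.031, -0.001, 0.04, -0.2, 0.1, 0.3, 0.036, -0.037, -0.006, 0.04, -0.2, 0.1, 0.3]'

```text
time: 18.77
position: [0.5742, 0.1302, 0.1836]
tool_rot: [0.932, 0.094, 0.183, -0.3]
ft_force: [-0.3, 0.5, -1.4]
grip_width: 0.0351
grip_force: 19.8
```

Call:
send_rows --increments '[0.031, -0.042, -0.01, 0.04, -0.2, 0.1, 0.3, 0.026, -0.046, -0.015, 0.04, -0.2, 0.1, 0.3, 0.019, -0.05, -0.02, 0.04, -0.2, 0.1, 0.3, 0.012, -0.053, -0.024, 0.04, -0.2, 0.1, 0.3, 0.004, -0.055, -0.029, 0.04, -0.2, 0.1, 0.3, -0.004, -0.055, -0.033, 0.04, -0.2, 0.1, 0.3, -0.013, -0.055, -0.037, 0.04, -0.2, 0.1, 0.3, -0.022, -0.054, -0.041, 0.04, -0.2, 0.1, 0.3, -0.031, -0.051, -0.045, 0.04, -0.2, 0.1, 0.3, -0.04, -0.047, -0.048, 0.04, -0.2, 0.1, 0.3, -0.048, -0.042, -0.051, 0.04, -0.2, 0.1, 0.3, -0.056, -0.037, -0.053, 0.04, -0.2, 0.1, 0.3, -0.064, -0.03, -0.055, 0.04, -0.2, 0.1, 0.3, -0.07, -0.022, -0.057, 0.04, -0.2, 0.1, 0.3, -0.077, -0.013, -0.058, 0.04, -0.2, 0.1, 0.3, 0, 0, 0, 0, 0, 0, 0.3, 0, 0, 0, 0, 0, 0, 0.3]'

```text
time: 20.18
position: [0.5797, 0.1033, 0.1987]
tool_rot: [0.85, 0.022, 0.527, -0.02]
ft_force: [0.5, -0.1, -0.6]
grip_width: 0.0358
grip_force: 19.8
```

```bash
python3 - <<'E'
from h import *
st(); goal(5,64,(.658,.176,.10),1); show('scene','s2.png',2,(130,60,512,340))
E
```

```text
t 20.18 p [0.5797 0.1033 0.1987] y [ 0.059 -0.998 -0.011] z [ 0.894  0.058 -0.444] q [-0.08  0.67  2.33  2.99  0.98 -1.54] F [ 0.5 -0.1 -0.6] w 0.0358 19.8
rot [-0.01  -0.008  0.028] deg 1.8 shift cm [ 7.83  7.27 -9.87]
```

View pics/s2.png

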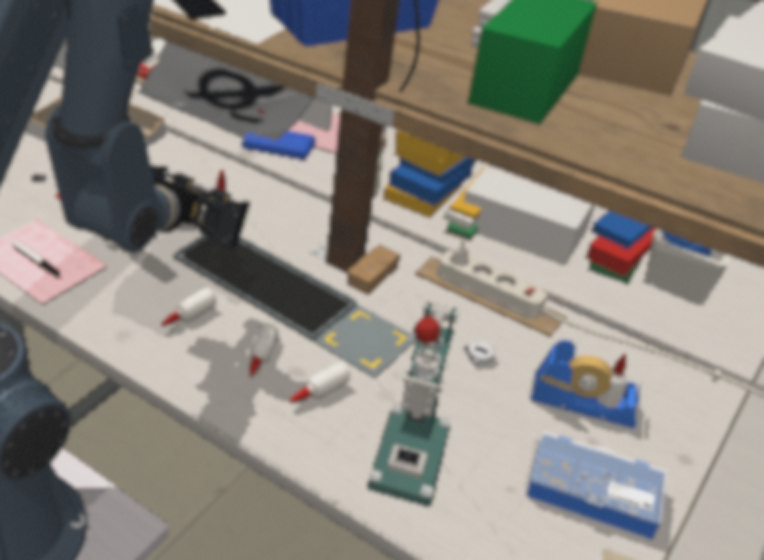

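Call:
send_rows --increments '[-0.003, -0.003, 0.009, 1.5, 1.5, -1, 0.3, -0.003, -0.003, 0.009, 2, 2, -2, 0.3, -0.003, -0.003, 0.009, 2, 2, -2.5, 0.3, 0, 0, 0, 1.5, 1.2, -2.5, 0.3, 0, 0, 0, 0.5, 0.5, -2, 0.3, 0, 0, 0, 0, 0, -2, 0.3, 0, 0, 0, 0, 0, -1.5, 0.3, 0, 0, 0, 0, 0, -0.8, 0.3, 0, 0, 0, 0, 0, 0, 0.3, 0, 0, 0, 0, 0, 0, 0.3]'

```text
time: 21.07
position: [0.6555, 0.1715, 0.0557]
tool_rot: [0.847, 0.033, 0.53, -0.021]
ft_force: [0.6, -0.2, -0.3]
grip_width: 0.0354
grip_force: 19.8
```

```bash
python3 - <<'E'
from h import *
st(); c=show('scene','s3.png',5,(170,90,310,210));W=pts(c)
k=(W[...,2]>.01)&(W[...,2]<.14)&(np.hypot(W[...,0]-.655,W[...,1]-.176)<.06)
for lo in np.arange(.0,.14,.02):
    m=k&(W[...,2]>lo)&(W[...,2]<lo+.02); print(round(lo,2),m.sum(),W[m].mean(0).round(3) if m.any() else '')
E
```

```text
t 21.07 p [0.6555 0.1715 0.0557] y [ 0.078 -0.997 -0.001] z [ 0.897  0.071 -0.436] q [ 0.1   1.02  2.08  3.16  1.08 -1.57] F [ 0.6 -0.2 -0.3] w 0.0354 19.8
0.0 1 [0.599 0.183 0.011]
0.02 0 
0.04 1 [0.634 0.187 0.054]
0.06 12 [0.646 0.177 0.072]
0.08 20 [0.647 0.167 0.091]
0.1 37 [0.622 0.172 0.112]
0.12 3 [0.633 0.165 0.121]
0.14 0
```

View pics/s3.png

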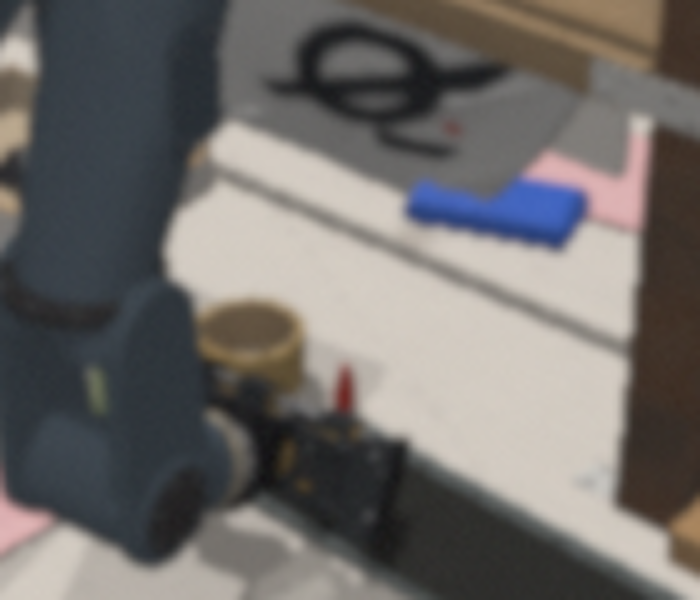

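Call:
send_rows --increments '[0, 0, 0, 0, 0, -0.4, 0.3, 0, 0, 0, 0, 0, -0.4, 0.3, 0, 0, 0, 0, 0, 0, 0.3]'

```text
time: 21.37
position: [0.6558, 0.1727, 0.049]
tool_rot: [0.846, 0.034, 0.532, -0.021]
ft_force: [-0.2, -0.1, 2.4]
grip_width: 0.0355
grip_force: 19.8
```

Call:
send_rows --increments '[0, 0, 0, 0, 0, -0.2, 0.3, 0, 0, 0, 0, 0, 0, 0.3]'

```text
time: 21.53
position: [0.6561, 0.1733, 0.0484]
tool_rot: [0.845, 0.034, 0.533, -0.022]
ft_force: [-2.1, 1.6, 6.8]
grip_width: 0.0355
grip_force: 19.9
```

Call:
send_rows --increments '[0, 0, 0, 0, 0, 0.1, 0.4, 0, 0, 0, 0, 0, 0, 0.45, 0, 0, 0, 0, 0, 0, 0.5, 0, 0, 0, 0, 0, 0, 0.55, 0, 0, 0, 0, 0, 0, 0.6, 0, 0, 0, 0, 0, 0, 0.6, 0, 0, 0, -0.9, -0.07, 0.44, 0.6, 0, 0, 0, -1.8, -0.14, 0.9, 0.6, 0, 0, 0, -2.7, -0.2, 1.3, 0.6, 0, 0, 0, -3, -0.2, 2, 0.6, 0, 0, 0, -2, -1, 2, 0.6, 0, 0, 0, 0, -1, 0, 0.7, 0, 0, 0, 0, 0, 0, 0.75]'

```text
time: 22.62
position: [0.5493, 0.1451, 0.1137]
tool_rot: [0.848, 0.033, 0.529, -0.02]
ft_force: [1.3, -0.6, -0.1]
grip_width: 0.059
grip_force: 0.0
```

```bash
python3 - <<'E'
from h import *
from kin import ik
o=st(); c=show('wrist','w6.png',1); bottle(cam('top'),(.5,.1))
goal(-9,45,(.500,.104,.1)); q,e=ik((.5,.104,.1),-9,45,0,[.1,.9,2.3,3.3,1,1.6]); print(q.round(2),e)
E
```

```text
t 22.62 p [0.5493 0.1451 0.1137] y [ 0.077 -0.997 -0.   ] z [ 0.896  0.069 -0.439] q [ 0.05  0.99  2.39  3.11  1.35 -1.58] F [ 1.3 -0.6 -0.1] w 0.059 0.0
n 2 base [0.5381 0.0794] len 0.003 ang -3.0 ztop 0.027 grasp [0.4961 0.0816]
rot [-2.453  0.096  1.734] deg 172.2 shift cm [-5.13 -4.22 -1.32]
[0.09 0.76 2.36 3.4  0.77 1.57] 1.2490009027033011e-15
```

View pics/w6.png

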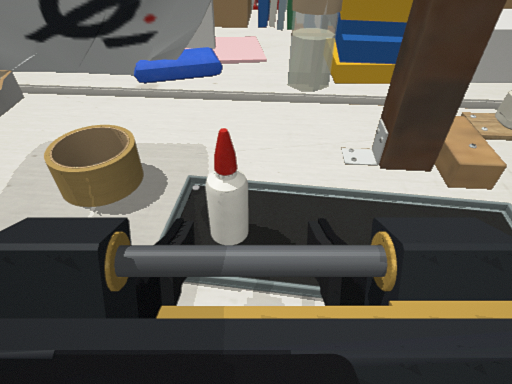

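```bash
cat >> kin.py <<'E'
def jpath(pos,ang,tilt,flip,q0s,N,op):
    from rig import robot
    q=robot.get_obs()['q'];q1,e=ik(pos,ang,tilt,flip,q0s);print(q1.round(2),'err',round(e,4),'joint step',(np.abs(q1-q).max()/N).round(3));flipsw(q,q1,N,op)
E
python3 - <<'E'
from kin import *
jpath((.49,.105,.15),-9,45,0,[.1,.9,2.3,3.3,1,1.6],28,.75)
E
```

```text
[0.1  0.59 2.36 3.47 0.61 1.49] err 0.0 joint step 0.11
max joint step 0.111 err 0.0 end q [0.1  0.59 2.36 3.47 0.61 1.49]
maxrot 0.122
0.094, 0.018, -0.059, -0.23, -0.15, 0.13, 0.75, 0.094, 0.017, -0.06, -0.23, -0.15, 0.13, 0.75, 0.094, 0.016, -0.061, -0.23, -0.15, 0.13, 0.75, 0.094, 0.015, -0.062, -0.23, -0.15, 0.13, 0.75, 0.094, 0.014, -0.063, -0.23, -0.15, 0.13, 0.75, 0.094, 0.013, -0.065, -0.23, -0.15, 0.13, 0.75, 0.094, 0.011, -0.066, -0.23, -0.15, 0.13, 0.75, 0.094, 0.01, -0.067, -0.23, -0.15, 0.13, 0.75, 0.094, 0.009, -0.068, -0.23, -0.15, 0.13, 0.75, 0.093, 0.008, -0.069, -0.23, -0.15, 0.13, 0.75, 0.093, 0.007, -0.07, -0.23, -0.15, 0.13, 0.75, 0.093, 0.006, -0.071, -0.23, -0.15, 0.13, 0.75, 0.093, 0.006, -0.072, -0.23, -0.15, 0.13, 0.75, 0.093, 0.005, -0.073, -0.23, -0.15, 0.13, 0.75, 0.092, 0.004, -0.074, -0.23, -0.15, 0.13, 0.75, 0.092, 0.003, -0.075, -0.23, -0.15, 0.13, 0.75, 0.092, 0.003, -0.076, -0.23, -0.15, 0.13, 0.75, 0.091, 0.002, -0.077, -0.23, -0.15, 0.13, 0.75, 0.091, 0.001, -0.078, -0.23, -0.15, 0.13, 0.75, 0.091, 0.001, -0.079, -0.23, -0.15, 0.13, 0.75, 0.09, 0, -0.08, -0.23, -0.15, 0.13, 0.75, 0.09, -0, -0.08, -0.23, -0.15, 0.13, 0.75, 0.089, -0.001, -0.081, -0.23, -0.15, 0.13, 0.75, 0.089, -0.001, -0.082, -0.23, -0.15, 0.13, 0.75, 0.088, -0.001, -0.083, -0.23, -0.15, 0.13, 0.75, 0.088, -0.001, -0.084, -0.23, -0.15, 0.13, 0.75, 0.088, -0.001, -0.084, -0.23, -0.15, 0.13, 0.75, 0.087, -0.002, -0.085, -0.23, -0.15, 0.13, 0.75
```

Call:
send_rows --increments '[0.094, 0.018, -0.059, -0.23, -0.15, 0.13, 0.75, 0.094, 0.017, -0.06, -0.23, -0.15, 0.13, 0.75, 0.094, 0.016, -0.061, -0.23, -0.15, 0.13, 0.75, 0.094, 0.015, -0.062, -0.23, -0.15, 0.13, 0.75, 0.094, 0.014, -0.063, -0.23, -0.15, 0.13, 0.75, 0.094, 0.013, -0.065, -0.23, -0.15, 0.13, 0.75, 0.094, 0.011, -0.066, -0.23, -0.15, 0.13, 0.75, 0.094, 0.01, -0.067, -0.23, -0.15, 0.13, 0.75, 0.094, 0.009, -0.068, -0.23, -0.15, 0.13, 0.75, 0.093, 0.008, -0.069, -0.23, -0.15, 0.13, 0.75, 0.093, 0.007, -0.07, -0.23, -0.15, 0.13, 0.75, 0.093, 0.006, -0.071, -0.23, -0.15, 0.13, 0.75, 0.093, 0.006, -0.072, -0.23, -0.15, 0.13, 0.75, 0.093, 0.005, -0.073, -0.23, -0.15, 0.13, 0.75]'

```text
time: 23.88
position: [0.5197, 0.1262, 0.1313]
tool_rot: [-0.616, 0.637, -0.346, 0.308]
ft_force: [-0.5, 0.8, 0.1]
grip_width: 0.065
grip_force: 0.0
```

Call:
send_rows --increments '[0.092, 0.004, -0.074, -0.23, -0.15, 0.13, 0.75, 0.092, 0.003, -0.075, -0.23, -0.15, 0.13, 0.75, 0.092, 0.003, -0.076, -0.23, -0.15, 0.13, 0.75, 0.091, 0.002, -0.077, -0.23, -0.15, 0.13, 0.75, 0.091, 0.001, -0.078, -0.23, -0.15, 0.13, 0.75, 0.091, 0.001, -0.079, -0.23, -0.15, 0.13, 0.75, 0.09, 0, -0.08, -0.23, -0.15, 0.13, 0.75, 0.09, 0, -0.08, -0.23, -0.15, 0.13, 0.75, 0.089, -0.001, -0.081, -0.23, -0.15, 0.13, 0.75, 0.089, -0.001, -0.082, -0.23, -0.15, 0.13, 0.75, 0.088, -0.001, -0.083, -0.23, -0.15, 0.13, 0.75, 0.088, -0.001, -0.084, -0.23, -0.15, 0.13, 0.75, 0.088, -0.001, -0.084, -0.23, -0.15, 0.13, 0.75, 0.087, -0.002, -0.085, -0.23, -0.15, 0.13, 0.75, 0, 0, 0, 0, 0, 0, 0.75, 0, 0, 0, 0, 0, 0, 0.75]'

```text
time: 25.22
position: [0.4875, 0.105, 0.1499]
tool_rot: [0.074, 0.919, -0.031, 0.386]
ft_force: [-0.4, 0.6, 0.2]
grip_width: 0.0652
grip_force: 0.0
```

```bash
python3 - <<'E'
from h import *
st(); bottle(cam('wrist'),(.495,.105)); goal(-9,45,(.502,.104,.018))
E
```

```text
t 25.22 p [0.4875 0.105  0.1499] y [0.16  0.987 0.001] z [ 0.705 -0.114 -0.7  ] q [0.1  0.58 2.36 3.47 0.61 1.48] F [-0.4  0.6  0.2] w 0.0652 0.0
n 5185 base [0.5423 0.0987] len 0.105 ang -8.5 ztop 0.035 grasp [0.5008 0.1048]
rot [0.001 0.01  0.003] deg 0.6 shift cm [  1.47  -0.09 -13.17]
```

Call:
send_rows --increments '[0, 0, 0, 0.7, 0, -3, 0.75, 0, 0, 0, 0.6, 0, -3.5, 0.75, 0, 0, 0, 0, 0, -3, 0.75, 0, 0, 0, 0, 0, -2, 0.75, 0, 0, 0, 0, 0, -1.2, 0.75, 0, 0, 0, 0, 0, -0.5, 0.75, 0, 0, 0, 0, 0, 0, 0.75, 0, 0, 0, 0, 0, 0, 0.75, 0, 0, 0, 0, 0, 0, 0.3, 0, 0, 0, 0, 0, 0, 0.3, 0, 0, 0, 0, 0, 0, 0.3, 0, 0, 0, 0, 0, 0, 0.3, 0, 0, 0, 0, 0, 0, 0.3, 0, 0, 0, 0, 0, 0, 0.3, 0, 0, 0, 0, 0, 0, 0.3]'

```text
time: 26.52
position: [0.4999, 0.1045, 0.0181]
tool_rot: [0.076, 0.919, -0.03, 0.386]
ft_force: [-1.2, -1.0, 1.5]
grip_width: 0.0354
grip_force: 20.0
```

```bash
python3 - <<'E'
from kin import *
from h import st
st()
from rig import robot
import rig
# plan twist as if lifted: print from lifted pose estimate
q0,e=ik((.501,.104,.15),-9,45,0,[.1,.6,2.36,3.4,.65,1.5])
q1,e1=ik((.58,.10,.17),0,45,1,[.0,.7,2.2,3.1,.7,-1.5]);print(e,e1)
flipsw(q0,q1,27,.3)
E
```

```text
t 26.52 p [0.4999 0.1045 0.0181] y [0.162 0.987 0.002] z [ 0.705 -0.114 -0.7  ] q [0.09 1.02 2.35 3.35 1.01 1.64] F [-1.2 -1.   1.5] w 0.0354 20.0
4.4005049604223245e-10 7.771561172376096e-15
max joint step 0.116 err 0.0 end q [-0.03  0.53  2.16  3.07  0.32 -1.52]
maxrot 0.122
-0.079, 0.013, 0.088, 0.29, -0.01, 0.07, 0.3, -0.079, 0.012, 0.088, 0.29, -0.01, 0.07, 0.3, -0.079, 0.011, 0.088, 0.29, -0.01, 0.07, 0.3, -0.08, 0.01, 0.088, 0.29, -0.01, 0.07, 0.3, -0.08, 0.01, 0.088, 0.29, -0.01, 0.07, 0.3, -0.08, 0.009, 0.088, 0.29, -0.01, 0.07, 0.3, -0.08, 0.008, 0.088, 0.29, -0.01, 0.07, 0.3, -0.081, 0.008, 0.088, 0.29, -0.01, 0.07, 0.3, -0.081, 0.007, 0.088, 0.29, -0.01, 0.07, 0.3, -0.081, 0.007, 0.088, 0.29, -0.01, 0.07, 0.3, -0.082, 0.006, 0.088, 0.29, -0.01, 0.07, 0.3, -0.082, 0.006, 0.088, 0.29, -0.01, 0.07, 0.3, -0.082, 0.005, 0.088, 0.29, -0.01, 0.07, 0.3, -0.082, 0.005, 0.088, 0.29, -0.01, 0.07, 0.3, -0.083, 0.004, 0.088, 0.29, -0.01, 0.07, 0.3, -0.083, 0.004, 0.088, 0.29, -0.01, 0.07, 0.3, -0.083, 0.003, 0.088, 0.29, -0.01, 0.07, 0.3, -0.083, 0.003, 0.088, 0.29, -0.01, 0.07, 0.3, -0.083, 0.003, 0.088, 0.29, -0.01, 0.07, 0.3, -0.084, 0.002, 0.088, 0.29, -0.01, 0.07, 0.3, -0.084, 0.002, 0.088, 0.29, -0.01, 0.07, 0.3, -0.084, 0.002, 0.088, 0.29, -0.01, 0.07, 0.3, -0.084, 0.002, 0.088, 0.29, -0.01, 0.07, 0.3, -0.084, 0.001, 0.088, 0.29, -0.01, 0.07, 0.3, -0.084, 0.001, 0.088, 0.29, -0.01, 0.07, 0.3, -0.085, 0.001, 0.088, 0.29, -0.01, 0.07, 0.3, -0.085, 0.001, 0.088, 0.29, -0.01, 0.07, 0.3
```

Call:
send_rows --increments '[0, 0, 0, 0, 0, 2, 0.3, 0, 0, 0, 0, 0, 3, 0.3, 0, 0, 0, 0, 0, 3.5, 0.3, 0, 0, 0, 0, 0, 3, 0.3, -0.079, 0.013, 0.088, 0.2, 0, 1, 0.3, -0.079, 0.012, 0.088, 0.2, 0, 0.5, 0.3, -0.079, 0.011, 0.088, 0.2, 0, 0.1, 0.3, -0.08, 0.01, 0.088, 0.2, 0, 0.1, 0.3, -0.08, 0.01, 0.088, 0.2, 0, 0.1, 0.3, -0.08, 0.009, 0.088, 0.2, 0, 0.1, 0.3, -0.08, 0.008, 0.088, 0.2, 0, 0.1, 0.3, -0.081, 0.008, 0.088, 0.2, 0, 0.1, 0.3, -0.081, 0.007, 0.088, 0.2, 0, 0.1, 0.3, -0.081, 0.007, 0.088, 0.2, 0, 0.1, 0.3, -0.082, 0.006, 0.088, 0.2, 0, 0.1, 0.3, -0.082, 0.006, 0.088, 0.2, 0, 0.1, 0.3, -0.082, 0.005, 0.088, 0.2, 0, 0.1, 0.3, -0.082, 0.005, 0.088, 0.2, 0, 0, 0.3]'

```text
time: 28.02
position: [0.5271, 0.1045, 0.1583]
tool_rot: [-0.646, 0.66, -0.281, 0.262]
ft_force: [-0.1, 0.0, -1.1]
grip_width: 0.0357
grip_force: 20.0
```

Call:
send_rows --increments '[-0.083, 0.004, 0.088, 0.2, 0, 0, 0.3, -0.083, 0.004, 0.088, 0.2, 0, 0, 0.3, -0.083, 0.003, 0.088, 0.2, 0, 0, 0.3, -0.083, 0.003, 0.088, 0.2, 0, 0, 0.3, -0.083, 0.003, 0.088, 0.2, 0, 0, 0.3, -0.084, 0.002, 0.088, 0.2, 0, 0, 0.3, -0.084, 0.002, 0.088, 0.2, 0, 0, 0.3, -0.084, 0.002, 0.088, 0.2, 0, 0, 0.3, -0.084, 0.002, 0.088, 0.2, 0, 0, 0.3, -0.084, 0.001, 0.088, 0.2, 0, 0, 0.3, -0.084, 0.001, 0.088, 0.2, 0, 0, 0.3, -0.085, 0.001, 0.088, 0.2, 0, 0, 0.3, -0.085, 0.001, 0.088, 0.2, 0, 0, 0.3, 0, 0, 0, 0, 0, 0, 0.3, 0, 0, 0, 0, 0, 0, 0.3]'

```text
time: 29.27
position: [0.5532, 0.1045, 0.1583]
tool_rot: [0.926, -0.003, 0.379, -0.004]
ft_force: [0.1, -0.5, -1.0]
grip_width: 0.0355
grip_force: 20.0
```

```bash
cat >> h.py <<'E'
def axis():
    "held bottle: visible red nozzle + white body in scene and wrist view"
    for n in ('scene','wrist'):
        c=cam(n);W=pts(c);h=cv2.cvtColor(c['image'],cv2.COLOR_RGB2HSV);p=robot.get_obs()['position']
        r=((h[...,0]<8)|(h[...,0]>172))&(h[...,1]>140)&(np.linalg.norm(W-p,axis=-1)<.11)
        if r.sum()>5: print(n,'nozzle - TCP (cm)',((np.nanmean(W[r],0)-p)*100).round(1),r.sum())
E
python3 - <<'E'
from h import *
st(); goal(0,45.5,(.653,.100,.08),1);axis()
E
```

```text
t 29.27 p [0.5532 0.1045 0.1583] y [-0.003 -1.    -0.01 ] z [ 0.701  0.005 -0.713] q [-0.02  0.55  2.22  3.09  0.4  -1.53] F [ 0.1 -0.5 -1. ] w 0.0355 20.0
rot [-0.01  -0.017  0.003] deg 1.2 shift cm [ 9.98 -0.45 -7.83]
wrist nozzle - TCP (cm) [-0.5  0.2  5.1] 2533
```

Call:
send_rows --increments '[-0.005, -0.008, 0, 1.5, 0, 0, 0.3, -0.005, -0.008, 0, 3, -0.2, -1, 0.3, 0, 0, 0, 3, -0.2, -2, 0.3, 0, 0, 0, 2, 0, -2.5, 0.3, 0, 0, 0, 0.5, 0, -2.2, 0.3, 0, 0, 0, 0, 0, -1.5, 0.3, 0, 0, 0, 0, 0, -0.8, 0.3, 0, 0, 0, 0, 0, 0, 0.3, 0, 0, 0, 0, 0, 0, 0.3]'

```text
time: 30.12
position: [0.6531, 0.1006, 0.0583]
tool_rot: [0.922, -0.0, 0.386, 0.001]
ft_force: [0.6, -0.5, -0.7]
grip_width: 0.0358
grip_force: 20.0
```

Call:
send_rows --increments '[0, 0, 0, 0, 0, -0.5, 0.3, 0, 0, 0, 0, 0, -0.3, 0.3, 0, 0, 0, 0, 0, 0, 0.3]'

```text
time: 30.37
position: [0.6537, 0.1006, 0.051]
tool_rot: [0.922, 0.0, 0.387, 0.001]
ft_force: [-0.0, -0.6, -1.0]
grip_width: 0.0358
grip_force: 20.0
```

Call:
send_rows --increments '[0, 0, 0, 0, 0, -0.2, 0.3, 0, 0, 0, 0, 0, -0.1, 0.3, 0, 0, 0, 0, 0, 0, 0.3]'

```text
time: 30.62
position: [0.6545, 0.1005, 0.0489]
tool_rot: [0.922, 0.0, 0.388, 0.001]
ft_force: [-1.4, -0.5, 3.8]
grip_width: 0.0354
grip_force: 20.0
```

Call:
send_rows --increments '[0, 0, 0, 0, 0, 0.1, 0.4, 0, 0, 0, 0, 0, 0, 0.45, 0, 0, 0, 0, 0, 0, 0.5, 0, 0, 0, 0, 0, 0, 0.55, 0, 0, 0, 0, 0, 0, 0.57, 0, 0, 0, 0, 0, 0, 0.57, 0, 0, 0, -0.7, 0, 0.7, 0.57, 0, 0, 0, -1.5, 0, 1.5, 0.57, 0, 0, 0, -2.2, 0, 2.2, 0.57, 0, 0, 0, -2.5, 0, 2.5, 0.57, 0, 0, 0, -2.5, -1, 2.5, 0.65, 0, 0, 0, -1, -1, 1, 0.75, 0, 0, 0, 0, 0, 0, 0.75]'

```text
time: 31.7
position: [0.5465, 0.08, 0.1546]
tool_rot: [0.922, -0.0, 0.386, 0.001]
ft_force: [0.0, -0.7, 0.3]
grip_width: 0.0611
grip_force: 0.0
```

```bash
python3 - <<'E'
from h import *
from kin import *
st()
c=cam('top');bottle(c,(.5,-.053)); bottle(c,(.5,-.178)); show('scene','s4.png',1.5)
jpath((.495,-.052,.15),22.5,45,0,[-.7,.9,2.3,2.2,.8,1.4],30,.75)
E
```

```text
t 31.7 p [0.5465 0.08   0.1546] y [-0.002 -1.     0.002] z [ 0.713 -0.003 -0.701] q [-0.09  0.56  2.27  3.01  0.48 -1.52] F [ 0.  -0.7  0.3] w 0.0611 0.0
n 265 base [ 0.5404 -0.0366] len 0.112 ang 21.6 ztop 0.044 grasp [ 0.5013 -0.0521]
n 280 base [ 0.5396 -0.1892] len 0.111 ang -14.4 ztop 0.045 grasp [ 0.4989 -0.1787]
[-0.77  0.59  2.32  1.74  0.73  1.9 ] err 0.0 joint step 0.114
max joint step 0.134 err 0.0 end q [-0.77  0.59  2.32  1.74  0.73  1.9 ]
maxrot 0.101
0.069, -0.004, -0.062, -0.19, -0.44, -0.02, 0.75, 0.07, -0.003, -0.061, -0.19, -0.44, -0.02, 0.75, 0.071, -0.003, -0.061, -0.19, -0.44, -0.02, 0.75, 0.071, -0.002, -0.06, -0.19, -0.44, -0.02, 0.75, 0.072, -0.001, -0.06, -0.19, -0.44, -0.02, 0.75, 0.072, 0, -0.06, -0.19, -0.44, -0.02, 0.75, 0.073, 0.001, -0.059, -0.19, -0.44, -0.02, 0.75, 0.073, 0.002, -0.059, -0.19, -0.44, -0.02, 0.75, 0.074, 0.003, -0.059, -0.19, -0.44, -0.02, 0.75, 0.074, 0.004, -0.059, -0.19, -0.44, -0.02, 0.75, 0.075, 0.006, -0.059, -0.19, -0.44, -0.02, 0.75, 0.075, 0.007, -0.058, -0.19, -0.44, -0.02, 0.75, 0.075, 0.008, -0.058, -0.19, -0.44, -0.02, 0.75, 0.076, 0.009, -0.058, -0.19, -0.44, -0.02, 0.75, 0.076, 0.01, -0.058, -0.19, -0.44, -0.02, 0.75, 0.076, 0.012, -0.058, -0.19, -0.44, -0.02, 0.75, 0.076, 0.013, -0.058, -0.19, -0.44, -0.02, 0.75, 0.076, 0.014, -0.058, -0.19, -0.44, -0.02, 0.75, 0.076, 0.016, -0.058, -0.19, -0.44, -0.02, 0.75, 0.076, 0.017, -0.058, -0.19, -0.44, -0.02, 0.75, 0.076, 0.019, -0.058, -0.19, -0.44, -0.02, 0.75, 0.076, 0.02, -0.058, -0.19, -0.44, -0.02, 0.75, 0.076, 0.022, -0.058, -0.19, -0.44, -0.02, 0.75, 0.076, 0.023, -0.059, -0.19, -0.44, -0.02, 0.75, 0.076, 0.025, -0.059, -0.19, -0.44, -0.02, 0.75, 0.076, 0.026, -0.059, -0.19, -0.44, -0.02, 0.75, 0.076, 0.028, -0.059, -0.19, -0.44, -0.02, 0.75, 0.075, 0.029, -0.059, -0.19, -0.44, -0.02, 0.75, 0.075, 0.031, -0.059, -0.19, -0.44, -0.02, 0.75, 0.075, 0.032, -0.06, -0.19, -0.44, -0.02, 0.75
```

View pics/s4.png

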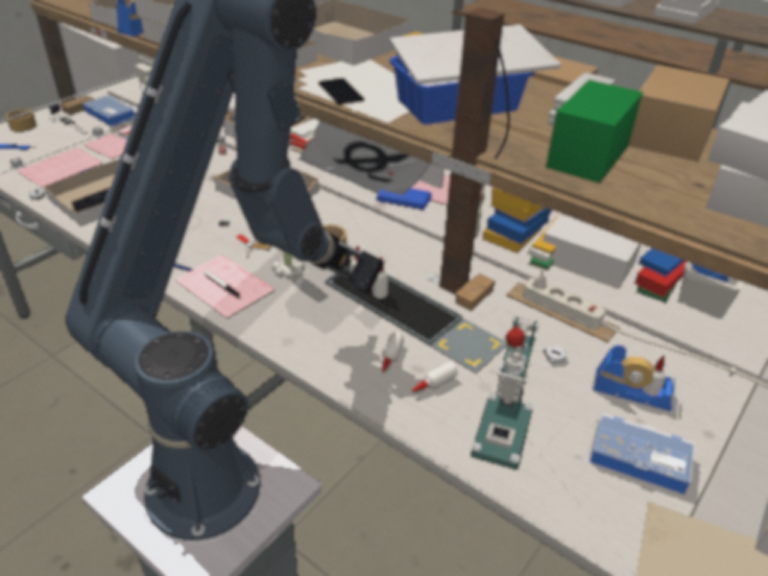

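Call:
send_rows --increments '[0.069, -0.004, -0.062, -0.19, -0.44, -0.02, 0.75, 0.07, -0.003, -0.061, -0.19, -0.44, -0.02, 0.75, 0.071, -0.003, -0.061, -0.19, -0.44, -0.02, 0.75, 0.071, -0.002, -0.06, -0.19, -0.44, -0.02, 0.75, 0.072, -0.001, -0.06, -0.19, -0.44, -0.02, 0.75, 0.072, 0, -0.06, -0.19, -0.44, -0.02, 0.75, 0.073, 0.001, -0.059, -0.19, -0.44, -0.02, 0.75, 0.073, 0.002, -0.059, -0.19, -0.44, -0.02, 0.75, 0.074, 0.003, -0.059, -0.19, -0.44, -0.02, 0.75, 0.074, 0.004, -0.059, -0.19, -0.44, -0.02, 0.75, 0.075, 0.006, -0.059, -0.19, -0.44, -0.02, 0.75, 0.075, 0.007, -0.058, -0.19, -0.44, -0.02, 0.75, 0.075, 0.008, -0.058, -0.19, -0.44, -0.02, 0.75, 0.076, 0.009, -0.058, -0.19, -0.44, -0.02, 0.75, 0.076, 0.01, -0.058, -0.19, -0.44, -0.02, 0.75]'

```text
time: 33.05
position: [0.5225, 0.0142, 0.1487]
tool_rot: [0.71, -0.579, 0.271, -0.295]
ft_force: [-0.7, -0.1, -0.3]
grip_width: 0.0652
grip_force: 0.0
```

Call:
send_rows --increments '[0.076, 0.012, -0.058, -0.19, -0.44, -0.02, 0.75, 0.076, 0.013, -0.058, -0.19, -0.44, -0.02, 0.75, 0.076, 0.014, -0.058, -0.19, -0.44, -0.02, 0.75, 0.076, 0.016, -0.058, -0.19, -0.44, -0.02, 0.75, 0.076, 0.017, -0.058, -0.19, -0.44, -0.02, 0.75, 0.076, 0.019, -0.058, -0.19, -0.44, -0.02, 0.75, 0.076, 0.02, -0.058, -0.19, -0.44, -0.02, 0.75, 0.076, 0.022, -0.058, -0.19, -0.44, -0.02, 0.75, 0.076, 0.023, -0.059, -0.19, -0.44, -0.02, 0.75, 0.076, 0.025, -0.059, -0.19, -0.44, -0.02, 0.75, 0.076, 0.026, -0.059, -0.19, -0.44, -0.02, 0.75, 0.076, 0.028, -0.059, -0.19, -0.44, -0.02, 0.75, 0.075, 0.029, -0.059, -0.19, -0.44, -0.02, 0.75, 0.075, 0.031, -0.059, -0.19, -0.44, -0.02, 0.75, 0.075, 0.032, -0.06, -0.19, -0.44, -0.02, 0.75, 0, 0, 0, 0, 0, 0, 0.75, 0, 0, 0, 0, 0, 0, 0.75]'

```text
time: 34.47
position: [0.4937, -0.0523, 0.146]
tool_rot: [-0.179, 0.904, 0.073, 0.381]
ft_force: [0.4, 0.8, -0.5]
grip_width: 0.065
grip_force: 0.0
```

```bash
python3 - <<'E'
from h import *
st(); bottle(cam('wrist'),(.495,-.055)); goal(22.5,45,(.501,-.051,.018))
E
```

```text
t 34.47 p [ 0.4937 -0.0523  0.146 ] y [-0.38   0.925 -0.004] z [ 0.662  0.269 -0.7  ] q [-0.77  0.59  2.32  1.76  0.73  1.88] F [ 0.4  0.8 -0.5] w 0.065 0.0
n 5454 base [ 0.5391 -0.0351] len 0.099 ang 22.0 ztop 0.036 grasp [ 0.5001 -0.0508]
rot [-0.001  0.011  0.003] deg 0.6 shift cm [  0.77   0.06 -12.81]
```

Call:
send_rows --increments '[0, 0, 0, 0.4, 0.1, -3, 0.75, 0, 0, 0, 0.3, 0, -3, 0.75, 0, 0, 0, 0, 0, -3, 0.75, 0, 0, 0, 0, 0, -2, 0.75, 0, 0, 0, 0, 0, -1.3, 0.75, 0, 0, 0, 0, 0, -0.5, 0.75, 0, 0, 0, 0, 0, 0, 0.75, 0, 0, 0, 0, 0, 0, 0.75, 0, 0, 0, 0, 0, 0, 0.3, 0, 0, 0, 0, 0, 0, 0.3, 0, 0, 0, 0, 0, 0, 0.3, 0, 0, 0, 0, 0, 0, 0.3, 0, 0, 0, 0, 0, 0, 0.3, 0, 0, 0, 0, 0, 0, 0.3, 0, 0, 0, 0, 0, 0, 0.3]'

```text
time: 35.77
position: [0.4999, -0.0507, 0.019]
tool_rot: [-0.178, 0.904, 0.074, 0.381]
ft_force: [-0.6, 0.2, 2.9]
grip_width: 0.0356
grip_force: 20.0
```

```bash
python3 - <<'E'
from kin import *
from h import st
o=st()
q0,e=ik((.501,-.051,.155),22.5,45,0,o['q'])
q1,e1=ik((.56,.02,.16),-6,45,1,[-.1,.55,2.2,3.0,.5,-1.5]);print(e,e1)
flipsw(q0,q1,28,.3)
E
```

```text
t 35.77 p [ 0.4999 -0.0507  0.019 ] y [-0.378  0.926 -0.002] z [ 0.662  0.269 -0.699] q [-0.75  1.    2.33  2.15  0.89  1.35] F [-0.6  0.2  2.9] w 0.0356 20.0
7.882583474838611e-14 6.938893903907228e-16
max joint step 0.143 err 0.0 end q [-0.2   0.54  2.24  2.97  0.42 -1.48]
maxrot 0.106
-0.081, -0.034, 0.06, 0.21, 0.25, 0.02, 0.3, -0.081, -0.032, 0.059, 0.21, 0.25, 0.02, 0.3, -0.082, -0.03, 0.059, 0.21, 0.25, 0.02, 0.3, -0.082, -0.028, 0.059, 0.21, 0.25, 0.02, 0.3, -0.082, -0.025, 0.059, 0.21, 0.25, 0.02, 0.3, -0.083, -0.023, 0.059, 0.21, 0.25, 0.02, 0.3, -0.083, -0.021, 0.059, 0.21, 0.25, 0.02, 0.3, -0.083, -0.019, 0.059, 0.21, 0.25, 0.02, 0.3, -0.083, -0.017, 0.059, 0.21, 0.25, 0.02, 0.3, -0.083, -0.015, 0.059, 0.21, 0.25, 0.02, 0.3, -0.082, -0.013, 0.059, 0.21, 0.25, 0.02, 0.3, -0.082, -0.011, 0.059, 0.21, 0.25, 0.02, 0.3, -0.082, -0.009, 0.059, 0.21, 0.25, 0.02, 0.3, -0.081, -0.007, 0.059, 0.21, 0.25, 0.02, 0.3, -0.081, -0.005, 0.059, 0.21, 0.25, 0.02, 0.3, -0.08, -0.004, 0.059, 0.21, 0.25, 0.02, 0.3, -0.08, -0.002, 0.059, 0.21, 0.25, 0.02, 0.3, -0.079, -0, 0.06, 0.21, 0.25, 0.02, 0.3, -0.079, 0.001, 0.06, 0.21, 0.25, 0.02, 0.3, -0.078, 0.003, 0.06, 0.21, 0.25, 0.02, 0.3, -0.077, 0.004, 0.061, 0.21, 0.25, 0.02, 0.3, -0.076, 0.006, 0.061, 0.21, 0.25, 0.02, 0.3, -0.075, 0.007, 0.062, 0.21, 0.25, 0.02, 0.3, -0.075, 0.008, 0.062, 0.21, 0.25, 0.02, 0.3, -0.074, 0.01, 0.063, 0.21, 0.25, 0.02, 0.3, -0.073, 0.011, 0.063, 0.21, 0.25, 0.02, 0.3, -0.072, 0.012, 0.064, 0.21, 0.25, 0.02, 0.3, -0.071, 0.013, 0.064, 0.21, 0.25, 0.02, 0.3
```

Call:
send_rows --increments '[0, 0, 0, 0, 0, 2, 0.3, 0, 0, 0, 0, 0, 3, 0.3, 0, 0, 0, 0, 0, 3.5, 0.3, 0, 0, 0, 0, 0, 3, 0.3, -0.081, -0.034, 0.06, 0.21, 0.25, 1.5, 0.3, -0.081, -0.032, 0.059, 0.21, 0.25, 0.6, 0.3, -0.082, -0.03, 0.059, 0.21, 0.25, 0.02, 0.3, -0.082, -0.028, 0.059, 0.21, 0.25, 0.02, 0.3, -0.082, -0.025, 0.059, 0.21, 0.25, 0.02, 0.3, -0.083, -0.023, 0.059, 0.21, 0.25, 0.02, 0.3, -0.083, -0.021, 0.059, 0.21, 0.25, 0.02, 0.3, -0.083, -0.019, 0.059, 0.21, 0.25, 0.02, 0.3, -0.083, -0.017, 0.059, 0.21, 0.25, 0.02, 0.3, -0.083, -0.015, 0.059, 0.21, 0.25, 0.02, 0.3, -0.082, -0.013, 0.059, 0.21, 0.25, 0.02, 0.3, -0.082, -0.011, 0.059, 0.21, 0.25, 0.02, 0.3, -0.082, -0.009, 0.059, 0.21, 0.25, 0.02, 0.3, -0.081, -0.007, 0.059, 0.21, 0.25, 0.02, 0.3]'

```text
time: 37.27
position: [0.5286, -0.0151, 0.1567]
tool_rot: [0.699, -0.596, 0.281, -0.28]
ft_force: [0.8, 0.6, -0.7]
grip_width: 0.0357
grip_force: 20.0
```

Call:
send_rows --increments '[-0.081, -0.005, 0.059, 0.21, 0.25, 0.02, 0.3, -0.08, -0.004, 0.059, 0.21, 0.25, 0.02, 0.3, -0.08, -0.002, 0.059, 0.21, 0.25, 0.02, 0.3, -0.079, 0, 0.06, 0.21, 0.25, 0.02, 0.3, -0.079, 0.001, 0.06, 0.21, 0.25, 0.02, 0.3, -0.078, 0.003, 0.06, 0.21, 0.25, 0.02, 0.3, -0.077, 0.004, 0.061, 0.21, 0.25, 0.02, 0.3, -0.076, 0.006, 0.061, 0.21, 0.25, 0.02, 0.3, -0.075, 0.007, 0.062, 0.21, 0.25, 0.02, 0.3, -0.075, 0.008, 0.062, 0.21, 0.25, 0.02, 0.3, -0.074, 0.01, 0.063, 0.21, 0.25, 0.02, 0.3, -0.073, 0.011, 0.063, 0.21, 0.25, 0.02, 0.3, -0.072, 0.012, 0.064, 0.21, 0.25, 0.02, 0.3, -0.071, 0.013, 0.064, 0.21, 0.25, 0.02, 0.3, 0, 0, 0, 0, 0, 0, 0.3, 0, 0, 0, 0, 0, 0, 0.3]'

```text
time: 38.6
position: [0.5581, 0.0199, 0.1596]
tool_rot: [0.925, -0.049, 0.377, 0.018]
ft_force: [-0.2, -0.2, -0.5]
grip_width: 0.0355
grip_force: 20.0
```

```bash
python3 - <<'E'
from h import *
st(); goal(-6,45.5,(.650,.024,.058),1);axis()
E
```

```text
t 38.6 p [0.5581 0.0199 0.1596] y [-0.103 -0.995 -0.004] z [ 0.695 -0.069 -0.716] q [-0.2   0.54  2.24  2.96  0.41 -1.47] F [-0.2 -0.2 -0.5] w 0.0355 20.0
rot [-0.006 -0.02  -0.001] deg 1.2 shift cm [  9.19   0.41 -10.16]
wrist nozzle - TCP (cm) [-0.4  0.2  5.3] 2626
```

Call:
send_rows --increments '[-0.003, -0.01, 0, 1.5, 0.1, 0, 0.3, -0.003, -0.01, 0, 2.5, 0.1, -1, 0.3, 0, 0, 0, 3, 0.1, -2, 0.3, 0, 0, 0, 1.7, 0.1, -2.5, 0.3, 0, 0, 0, 0.5, 0, -2.2, 0.3, 0, 0, 0, 0, 0, -1.6, 0.3, 0, 0, 0, 0, 0, -0.8, 0.3, 0, 0, 0, 0, 0, 0, 0.3, 0, 0, 0, 0, 0, -0.5, 0.3, 0, 0, 0, 0, 0, -0.3, 0.3, 0, 0, 0, 0, 0, 0, 0.3]'

```text
time: 39.62
position: [0.6504, 0.0234, 0.0512]
tool_rot: [0.921, -0.047, 0.386, 0.021]
ft_force: [0.6, 0.6, -0.4]
grip_width: 0.0353
grip_force: 20.0
```

Call:
send_rows --increments '[0, 0, 0, 0, 0, -0.2, 0.3, 0, 0, 0, 0, 0, 0, 0.3]'

```text
time: 39.78
position: [0.6507, 0.0235, 0.0494]
tool_rot: [0.921, -0.047, 0.387, 0.021]
ft_force: [-0.3, -0.4, -1.1]
grip_width: 0.0353
grip_force: 20.0
```

Call:
send_rows --increments '[0, 0, 0, 0, 0, -0.15, 0.3, 0, 0, 0, 0, 0, -0.1, 0.3, 0, 0, 0, 0, 0, 0, 0.3]'

```text
time: 40.03
position: [0.6509, 0.0235, 0.0468]
tool_rot: [0.921, -0.047, 0.387, 0.021]
ft_force: [-0.6, -0.1, 2.2]
grip_width: 0.0356
grip_force: 20.0
```

Call:
send_rows --increments '[0, 0, 0, 0, 0, 0.1, 0.4, 0, 0, 0, 0, 0, 0, 0.45, 0, 0, 0, 0, 0, 0, 0.5, 0, 0, 0, 0, 0, 0, 0.55, 0, 0, 0, 0, 0, 0, 0.57, 0, 0, 0, 0, 0, 0, 0.57, 0, 0, 0, -0.7, 0.07, 0.7, 0.57, 0, 0, 0, -1.5, 0.15, 1.5, 0.57, 0, 0, 0, -2.2, 0.2, 2.2, 0.57, 0, 0, 0, -2.5, 0.2, 2.5, 0.57, 0, 0, 0, -2.5, -1, 2.5, 0.65, 0, 0, 0, -1, -1, 1, 0.75, 0, 0, 0, 0, 0, 0, 0.75]'

```text
time: 41.12
position: [0.5435, 0.0093, 0.1534]
tool_rot: [0.921, -0.048, 0.386, 0.021]
ft_force: [0.7, -0.6, -0.4]
grip_width: 0.0614
grip_force: 0.0
```

```bash
python3 - <<'E'
from h import *
from kin import *
st()
c=cam('top'); bottle(c,(.5,-.178))
jpath((.492,-.175,.15),-14,45,0,[-.75,.8,2.3,2.6,.8,1.5],28,.75)
E
```

```text
t 41.12 p [0.5435 0.0093 0.1534] y [-0.104 -0.995  0.002] z [ 0.709 -0.075 -0.701] q [-0.24  0.57  2.29  2.94  0.52 -1.5 ] F [ 0.7 -0.6 -0.4] w 0.0614 0.0
n 279 base [ 0.5393 -0.1891] len 0.111 ang -14.5 ztop 0.04 grasp [ 0.4986 -0.1786]
[-0.77  0.59  2.36  2.5   0.64  1.73] err 0.0 joint step 0.115
max joint step 0.12 err 0.0 end q [-0.77  0.59  2.36  2.5   0.64  1.73]
maxrot 0.117
0.078, -0.009, -0.084, -0.20, -0.66, -0.02, 0.75, 0.078, -0.009, -0.084, -0.20, -0.66, -0.02, 0.75, 0.078, -0.01, -0.084, -0.20, -0.66, -0.02, 0.75, 0.078, -0.01, -0.084, -0.20, -0.66, -0.02, 0.75, 0.079, -0.011, -0.084, -0.20, -0.66, -0.02, 0.75, 0.079, -0.011, -0.084, -0.20, -0.66, -0.02, 0.75, 0.079, -0.012, -0.084, -0.20, -0.66, -0.02, 0.75, 0.079, -0.012, -0.084, -0.20, -0.66, -0.02, 0.75, 0.079, -0.013, -0.084, -0.20, -0.66, -0.02, 0.75, 0.079, -0.013, -0.084, -0.20, -0.66, -0.02, 0.75, 0.079, -0.014, -0.084, -0.20, -0.66, -0.02, 0.75, 0.079, -0.014, -0.084, -0.20, -0.66, -0.02, 0.75, 0.079, -0.014, -0.084, -0.20, -0.66, -0.02, 0.75, 0.079, -0.015, -0.084, -0.20, -0.66, -0.02, 0.75, 0.079, -0.015, -0.084, -0.20, -0.66, -0.02, 0.75, 0.079, -0.016, -0.084, -0.20, -0.66, -0.02, 0.75, 0.079, -0.016, -0.084, -0.20, -0.66, -0.02, 0.75, 0.079, -0.016, -0.084, -0.20, -0.66, -0.02, 0.75, 0.079, -0.017, -0.084, -0.20, -0.66, -0.02, 0.75, 0.079, -0.017, -0.084, -0.20, -0.66, -0.02, 0.75, 0.079, -0.018, -0.084, -0.20, -0.66, -0.02, 0.75, 0.079, -0.018, -0.084, -0.20, -0.66, -0.02, 0.75, 0.079, -0.018, -0.084, -0.20, -0.66, -0.02, 0.75, 0.079, -0.019, -0.084, -0.20, -0.66, -0.02, 0.75, 0.079, -0.019, -0.084, -0.20, -0.66, -0.02, 0.75, 0.079, -0.019, -0.084, -0.20, -0.66, -0.02, 0.75, 0.079, -0.019, -0.084, -0.20, -0.66, -0.02, 0.75, 0.079, -0.02, -0.084, -0.20, -0.66, -0.02, 0.75
```

Call:
send_rows --increments '[0.078, -0.009, -0.084, -0.2, -0.66, -0.02, 0.75, 0.078, -0.009, -0.084, -0.2, -0.66, -0.02, 0.75, 0.078, -0.01, -0.084, -0.2, -0.66, -0.02, 0.75, 0.078, -0.01, -0.084, -0.2, -0.66, -0.02, 0.75, 0.079, -0.011, -0.084, -0.2, -0.66, -0.02, 0.75, 0.079, -0.011, -0.084, -0.2, -0.66, -0.02, 0.75, 0.079, -0.012, -0.084, -0.2, -0.66, -0.02, 0.75, 0.079, -0.012, -0.084, -0.2, -0.66, -0.02, 0.75, 0.079, -0.013, -0.084, -0.2, -0.66, -0.02, 0.75, 0.079, -0.013, -0.084, -0.2, -0.66, -0.02, 0.75, 0.079, -0.014, -0.084, -0.2, -0.66, -0.02, 0.75, 0.079, -0.014, -0.084, -0.2, -0.66, -0.02, 0.75, 0.079, -0.014, -0.084, -0.2, -0.66, -0.02, 0.75, 0.079, -0.015, -0.084, -0.2, -0.66, -0.02, 0.75]'

```text
time: 42.33
position: [0.5196, -0.0831, 0.1478]
tool_rot: [-0.59, 0.708, -0.3, 0.246]
ft_force: [-1.2, 0.7, 0.6]
grip_width: 0.0649
grip_force: 0.0
```

Call:
send_rows --increments '[0.079, -0.015, -0.084, -0.2, -0.66, -0.02, 0.75, 0.079, -0.016, -0.084, -0.2, -0.66, -0.02, 0.75, 0.079, -0.016, -0.084, -0.2, -0.66, -0.02, 0.75, 0.079, -0.016, -0.084, -0.2, -0.66, -0.02, 0.75, 0.079, -0.017, -0.084, -0.2, -0.66, -0.02, 0.75, 0.079, -0.017, -0.084, -0.2, -0.66, -0.02, 0.75, 0.079, -0.018, -0.084, -0.2, -0.66, -0.02, 0.75, 0.079, -0.018, -0.084, -0.2, -0.66, -0.02, 0.75, 0.079, -0.018, -0.084, -0.2, -0.66, -0.02, 0.75, 0.079, -0.019, -0.084, -0.2, -0.66, -0.02, 0.75, 0.079, -0.019, -0.084, -0.2, -0.66, -0.02, 0.75, 0.079, -0.019, -0.084, -0.2, -0.66, -0.02, 0.75, 0.079, -0.019, -0.084, -0.2, -0.66, -0.02, 0.75, 0.079, -0.02, -0.084, -0.2, -0.66, -0.02, 0.75, 0, 0, 0, 0, 0, 0, 0.75, 0, 0, 0, 0, 0, 0, 0.75]'

```text
time: 43.67
position: [0.4912, -0.1756, 0.1452]
tool_rot: [0.117, 0.915, -0.049, 0.383]
ft_force: [0.6, 0.3, -0.4]
grip_width: 0.0652
grip_force: 0.0
```

```bash
python3 - <<'E'
from h import *
st(); bottle(cam('wrist'),(.495,-.178)); goal(-14,45,(.499,-.177,.018))
E
```

```text
t 43.67 p [ 0.4912 -0.1756  0.1452] y [0.251 0.968 0.   ] z [ 0.69  -0.179 -0.701] q [-0.77  0.6   2.36  2.51  0.64  1.72] F [ 0.6  0.3 -0.4] w 0.0652 0.0
n 5462 base [ 0.5376 -0.1891] len 0.102 ang -15.0 ztop 0.035 grasp [ 0.4971 -0.1782]
rot [0.001 0.008 0.009] deg 0.7 shift cm [  0.8   -0.19 -12.73]
```

Call:
send_rows --increments '[0, 0, 0, 0.4, -0.2, -3, 0.75, 0, 0, 0, 0.2, 0, -3, 0.75, 0, 0, 0, 0, 0, -3, 0.75, 0, 0, 0, 0, 0, -2, 0.75, 0, 0, 0, 0, 0, -1.2, 0.75, 0, 0, 0, 0, 0, -0.5, 0.75, 0, 0, 0, 0, 0, 0, 0.75, 0, 0, 0, 0, 0, 0, 0.75, 0, 0, 0, 0, 0, 0, 0.3, 0, 0, 0, 0, 0, 0, 0.3, 0, 0, 0, 0, 0, 0, 0.3, 0, 0, 0, 0, 0, 0, 0.3, 0, 0, 0, 0, 0, 0, 0.3, 0, 0, 0, 0, 0, 0, 0.3, 0, 0, 0, 0, 0, 0, 0.3]'

```text
time: 44.97
position: [0.4967, -0.1773, 0.0192]
tool_rot: [0.118, 0.915, -0.048, 0.384]
ft_force: [-0.4, -0.5, 1.8]
grip_width: 0.0355
grip_force: 20.0
```

```bash
python3 - <<'E'
from kin import *
from h import st
o=st()
q0,e=ik((.499,-.177,.155),-14.5,45,0,o['q'])
q1,e1=ik((.555,-.055,.16),-14.5,45,1,[-.3,.55,2.2,3.0,.5,-1.5]);print(e,e1)
flipsw(q0,q1,28,.3)
E
```

```text
t 44.97 p [ 0.4967 -0.1773  0.0192] y [0.253 0.967 0.002] z [ 0.691 -0.179 -0.701] q [-0.76  1.02  2.36  2.72  1.01  1.43] F [-0.4 -0.5  1.8] w 0.0355 20.0
1.1863637849884867e-09 7.771561172376096e-16
max joint step 0.12 err 0.0 end q [-0.33  0.54  2.24  3.01  0.42 -1.5 ]
maxrot 0.114
-0.08, 0.021, 0.078, 0.20, 0.44, 0.02, 0.3, -0.079, 0.021, 0.078, 0.20, 0.44, 0.02, 0.3, -0.079, 0.022, 0.078, 0.20, 0.44, 0.02, 0.3, -0.079, 0.022, 0.078, 0.20, 0.44, 0.02, 0.3, -0.079, 0.022, 0.078, 0.20, 0.44, 0.02, 0.3, -0.078, 0.022, 0.078, 0.20, 0.44, 0.02, 0.3, -0.078, 0.022, 0.078, 0.20, 0.44, 0.02, 0.3, -0.078, 0.022, 0.079, 0.20, 0.44, 0.02, 0.3, -0.078, 0.022, 0.079, 0.20, 0.44, 0.02, 0.3, -0.077, 0.022, 0.079, 0.20, 0.44, 0.02, 0.3, -0.077, 0.022, 0.079, 0.20, 0.44, 0.02, 0.3, -0.077, 0.022, 0.079, 0.20, 0.44, 0.02, 0.3, -0.077, 0.022, 0.079, 0.20, 0.44, 0.02, 0.3, -0.077, 0.022, 0.079, 0.20, 0.44, 0.02, 0.3, -0.076, 0.022, 0.079, 0.20, 0.44, 0.02, 0.3, -0.076, 0.022, 0.079, 0.20, 0.44, 0.02, 0.3, -0.076, 0.022, 0.079, 0.20, 0.44, 0.02, 0.3, -0.076, 0.022, 0.079, 0.20, 0.44, 0.02, 0.3, -0.075, 0.022, 0.08, 0.20, 0.44, 0.02, 0.3, -0.075, 0.022, 0.08, 0.20, 0.44, 0.02, 0.3, -0.075, 0.022, 0.08, 0.20, 0.44, 0.02, 0.3, -0.075, 0.022, 0.08, 0.20, 0.44, 0.02, 0.3, -0.074, 0.021, 0.08, 0.20, 0.44, 0.02, 0.3, -0.074, 0.021, 0.08, 0.20, 0.44, 0.02, 0.3, -0.074, 0.021, 0.08, 0.20, 0.44, 0.02, 0.3, -0.074, 0.021, 0.081, 0.20, 0.44, 0.02, 0.3, -0.074, 0.021, 0.081, 0.20, 0.44, 0.02, 0.3, -0.073, 0.02, 0.081, 0.20, 0.44, 0.02, 0.3
```

Call:
send_rows --increments '[0, 0, 0, 0, 0, 2, 0.3, 0, 0, 0, 0, 0, 3, 0.3, 0, 0, 0, 0, 0, 3.5, 0.3, 0, 0, 0, 0, 0, 3, 0.3, -0.08, 0.021, 0.078, 0.2, 0.44, 1.5, 0.3, -0.079, 0.021, 0.078, 0.2, 0.44, 0.6, 0.3, -0.079, 0.022, 0.078, 0.2, 0.44, 0.02, 0.3, -0.079, 0.022, 0.078, 0.2, 0.44, 0.02, 0.3, -0.079, 0.022, 0.078, 0.2, 0.44, 0.02, 0.3, -0.078, 0.022, 0.078, 0.2, 0.44, 0.02, 0.3, -0.078, 0.022, 0.078, 0.2, 0.44, 0.02, 0.3, -0.078, 0.022, 0.079, 0.2, 0.44, 0.02, 0.3, -0.078, 0.022, 0.079, 0.2, 0.44, 0.02, 0.3, -0.077, 0.022, 0.079, 0.2, 0.44, 0.02, 0.3, -0.077, 0.022, 0.079, 0.2, 0.44, 0.02, 0.3, -0.077, 0.022, 0.079, 0.2, 0.44, 0.02, 0.3, -0.077, 0.022, 0.079, 0.2, 0.44, 0.02, 0.3, -0.077, 0.022, 0.079, 0.2, 0.44, 0.02, 0.3]'

```text
time: 46.47
position: [0.524, -0.1149, 0.1567]
tool_rot: [-0.567, 0.729, -0.309, 0.227]
ft_force: [-0.3, -0.6, -0.3]
grip_width: 0.0356
grip_force: 20.0
```

Call:
send_rows --increments '[-0.076, 0.022, 0.079, 0.2, 0.44, 0.02, 0.3, -0.076, 0.022, 0.079, 0.2, 0.44, 0.02, 0.3, -0.076, 0.022, 0.079, 0.2, 0.44, 0.02, 0.3, -0.076, 0.022, 0.079, 0.2, 0.44, 0.02, 0.3, -0.075, 0.022, 0.08, 0.2, 0.44, 0.02, 0.3, -0.075, 0.022, 0.08, 0.2, 0.44, 0.02, 0.3, -0.075, 0.022, 0.08, 0.2, 0.44, 0.02, 0.3, -0.075, 0.022, 0.08, 0.2, 0.44, 0.02, 0.3, -0.074, 0.021, 0.08, 0.2, 0.44, 0.02, 0.3, -0.074, 0.021, 0.08, 0.2, 0.44, 0.02, 0.3, -0.074, 0.021, 0.08, 0.2, 0.44, 0.02, 0.3, -0.074, 0.021, 0.081, 0.2, 0.44, 0.02, 0.3, -0.074, 0.021, 0.081, 0.2, 0.44, 0.02, 0.3, -0.073, 0.02, 0.081, 0.2, 0.44, 0.02, 0.3, 0, 0, 0, 0, 0, 0, 0.3, 0, 0, 0, 0, 0, 0, 0.3]'

```text
time: 47.8
position: [0.5521, -0.0535, 0.1597]
tool_rot: [0.918, -0.119, 0.375, 0.045]
ft_force: [0.4, -0.9, -0.6]
grip_width: 0.0355
grip_force: 20.0
```

```bash
python3 - <<'E'
from h import *
st(); goal(-14.5,45.5,(.646,-.050,.058),1);axis()
E
```

```text
t 47.8 p [ 0.5521 -0.0535  0.1597] y [-0.253 -0.967 -0.006] z [ 0.678 -0.173 -0.714] q [-0.33  0.54  2.24  3.01  0.42 -1.49] F [ 0.4 -0.9 -0.6] w 0.0355 20.0
rot [-0.011 -0.017  0.003] deg 1.1 shift cm [  9.39   0.35 -10.17]
wrist nozzle - TCP (cm) [-0.4  0.3  5.1] 2533
```

Call:
send_rows --increments '[-0.005, -0.008, 0.001, 1.5, 0.1, 0, 0.3, -0.005, -0.008, 0.001, 2.5, 0.1, -1, 0.3, 0, 0, 0, 3, 0.1, -2, 0.3, 0, 0, 0, 1.9, 0.05, -2.5, 0.3, 0, 0, 0, 0.5, 0, -2.2, 0.3, 0, 0, 0, 0, 0, -1.6, 0.3, 0, 0, 0, 0, 0, -0.8, 0.3, 0, 0, 0, 0, 0, 0, 0.3, 0, 0, 0, 0, 0, -0.5, 0.3, 0, 0, 0, 0, 0, -0.3, 0.3, 0, 0, 0, 0, 0, 0, 0.3]'

```text
time: 48.82
position: [0.6464, -0.0505, 0.0513]
tool_rot: [0.915, -0.116, 0.384, 0.049]
ft_force: [0.3, 0.1, -1.4]
grip_width: 0.0354
grip_force: 20.0
```

Call:
send_rows --increments '[0, 0, 0, 0, 0, -0.2, 0.3, 0, 0, 0, 0, 0, 0, 0.3]'

```text
time: 48.98
position: [0.6467, -0.0504, 0.0495]
tool_rot: [0.915, -0.116, 0.384, 0.049]
ft_force: [0.8, 1.0, -0.4]
grip_width: 0.0356
grip_force: 20.0
```

Call:
send_rows --increments '[0, 0, 0, 0, 0, -0.15, 0.3, 0, 0, 0, 0, 0, 0, 0.3]'

```text
time: 49.15
position: [0.6471, -0.0505, 0.0483]
tool_rot: [0.914, -0.116, 0.385, 0.05]
ft_force: [-1.0, -0.3, 2.7]
grip_width: 0.0356
grip_force: 20.0
```

Call:
send_rows --increments '[0, 0, 0, 0, 0, 0.1, 0.4, 0, 0, 0, 0, 0, 0, 0.45, 0, 0, 0, 0, 0, 0, 0.5, 0, 0, 0, 0, 0, 0, 0.55, 0, 0, 0, 0, 0, 0, 0.57, 0, 0, 0, 0, 0, 0, 0.57, 0, 0, 0, -0.7, 0.17, 0.7, 0.57, 0, 0, 0, -1.5, 0.37, 1.5, 0.57, 0, 0, 0, -2.2, 0.5, 2.2, 0.57, 0, 0, 0, -2.5, 0.6, 2.5, 0.57, 0, 0, 0, -2.5, 0.5, 2.5, 0.6, 0, 0, 0, -2, 0.5, 2.5, 0.65, 0, 0, 0, -1, 0.5, 2.5, 0.65, 0, 0, 0, 0, 0, 0, 0.65]'

```text
time: 50.32
position: [0.5199, -0.0177, 0.1965]
tool_rot: [0.914, -0.115, 0.386, 0.049]
ft_force: [0.2, -0.1, 0.3]
grip_width: 0.0559
grip_force: 0.0
```

```bash
python3 - <<'E'
from h import *
from kin import *
o=st(); c=cam('top')
im=cv2.cvtColor(c['image'],cv2.COLOR_RGB2BGR)[140:280,110:360]
cv2.imwrite('pics/crop2.png',cv2.resize(im,(800,448),interpolation=cv2.INTER_CUBIC))
q1,e=ik((.45,.15,.33),90,0,0,[.1,.4,1.6,0.,1.1,0]);print(q1.round(2),e)
q1,e=ik((.45,.15,.33),-90,0,0,[.1,.4,1.6,0.,1.1,0]);print(q1.round(2),e)
E
```

```text
t 50.32 p [ 0.5199 -0.0177  0.1965] y [-0.249 -0.969  0.002] z [ 0.694 -0.179 -0.698] q [-0.25  0.43  2.3   3.15  0.39 -1.58] F [ 0.2 -0.1  0.3] w 0.0559 0.0
[ 0.17  0.22  1.65 -0.08  1.27 -2.85] 0.09238775542504499
[ 0.09  0.21  1.65 -0.01  1.28  0.1 ] 6.178391132038996e-13
```

View pics/crop2.png

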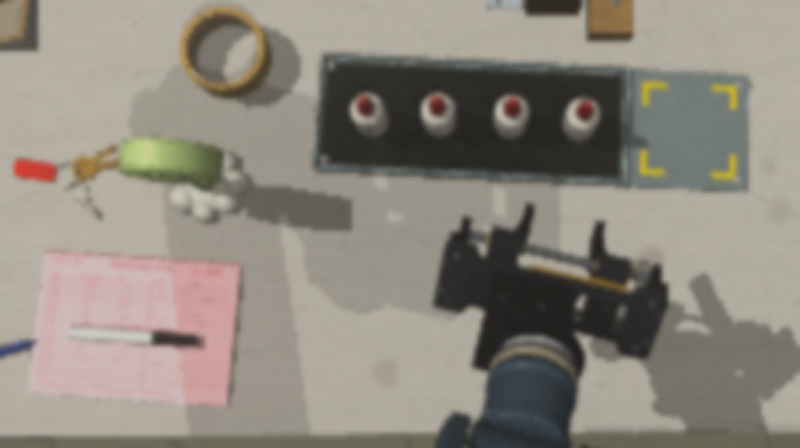

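```bash
python3 - <<'E'
from kin import *
jpath((.46,.10,.33),-90,0,0,[.1,.2,1.6,0.,1.3,0.1],34,.6)
E
```

```text
[-0.02  0.2   1.66 -0.01  1.28 -0.01] err 0.0 joint step 0.093
max joint step 0.143 err 0.0774 end q [-0.02  0.2   1.66 -0.01  1.28 -0.01]
maxrot 0.089
-0.015, -0.049, 0.061, -0.19, 0.35, 0.39, 0.6, -0.013, -0.047, 0.063, -0.19, 0.35, 0.39, 0.6, -0.011, -0.045, 0.064, -0.19, 0.35, 0.39, 0.6, -0.009, -0.043, 0.066, -0.19, 0.35, 0.39, 0.6, -0.008, -0.04, 0.068, -0.19, 0.35, 0.39, 0.6, -0.007, -0.036, 0.07, -0.19, 0.35, 0.39, 0.6, -0.007, -0.033, 0.071, -0.19, 0.35, 0.39, 0.6, -0.006, -0.029, 0.072, -0.19, 0.35, 0.39, 0.6, -0.007, -0.025, 0.073, -0.19, 0.35, 0.39, 0.6, -0.008, -0.02, 0.074, -0.19, 0.35, 0.39, 0.6, -0.009, -0.016, 0.075, -0.19, 0.35, 0.39, 0.6, -0.011, -0.011, 0.075, -0.19, 0.35, 0.39, 0.6, -0.013, -0.006, 0.074, -0.19, 0.35, 0.39, 0.6, -0.015, -0.002, 0.074, -0.19, 0.35, 0.39, 0.6, -0.018, 0.002, 0.072, -0.19, 0.35, 0.39, 0.6, -0.022, 0.007, 0.071, -0.19, 0.35, 0.39, 0.6, -0.026, 0.011, 0.069, -0.19, 0.35, 0.39, 0.6, -0.03, 0.014, 0.066, -0.19, 0.35, 0.39, 0.6, -0.034, 0.017, 0.063, -0.19, 0.35, 0.39, 0.6, -0.038, 0.02, 0.06, -0.19, 0.35, 0.39, 0.6, -0.043, 0.022, 0.056, -0.19, 0.35, 0.39, 0.6, -0.047, 0.024, 0.052, -0.19, 0.35, 0.39, 0.6, -0.052, 0.026, 0.047, -0.19, 0.35, 0.39, 0.6, -0.056, 0.026, 0.043, -0.19, 0.35, 0.39, 0.6, -0.06, 0.027, 0.038, -0.19, 0.35, 0.39, 0.6, -0.065, 0.026, 0.032, -0.19, 0.35, 0.39, 0.6, -0.069, 0.025, 0.027, -0.19, 0.35, 0.39, 0.6, -0.072, 0.024, 0.021, -0.19, 0.35, 0.39, 0.6, -0.076, 0.022, 0.016, -0.19, 0.35, 0.39, 0.6, -0.079, 0.019, 0.01, -0.19, 0.35, 0.39, 0.6, -0.082, 0.016, 0.005, -0.19, 0.35, 0.39, 0.6, -0.084, 0.012, -0, -0.19, 0.35, 0.39, 0.6, -0.087, 0.008, -0.006, -0.19, 0.35, 0.39, 0.6, -0.088, 0.004, -0.01, -0.19, 0.35, 0.39, 0.6
```

```bash
python3 - <<'E'
from kin import *
jpath((.56,.07,.27),-90,0,0,[.1,.2,1.6,0.,1.3,0.1],30,.6)
E
```

```text
[-0.07  0.4   1.54 -0.01  1.2  -0.06] err 0.0 joint step 0.105
max joint step 0.157 err 0.023 end q [-0.07  0.4   1.54 -0.01  1.2  -0.06]
maxrot 0.098
-0.017, -0.05, 0.068, 0.12, 0.30, 0.24, 0.6, -0.015, -0.048, 0.07, 0.12, 0.30, 0.24, 0.6, -0.013, -0.045, 0.072, 0.12, 0.30, 0.24, 0.6, -0.011, -0.042, 0.074, 0.12, 0.30, 0.24, 0.6, -0.01, -0.038, 0.076, 0.12, 0.30, 0.24, 0.6, -0.009, -0.034, 0.078, 0.12, 0.30, 0.24, 0.6, -0.009, -0.029, 0.079, 0.12, 0.30, 0.24, 0.6, -0.009, -0.024, 0.081, 0.12, 0.30, 0.24, 0.6, -0.01, -0.019, 0.081, 0.12, 0.30, 0.24, 0.6, -0.011, -0.014, 0.082, 0.12, 0.30, 0.24, 0.6, -0.014, -0.008, 0.081, 0.12, 0.30, 0.24, 0.6, -0.016, -0.003, 0.081, 0.12, 0.30, 0.24, 0.6, -0.02, 0.002, 0.08, 0.12, 0.30, 0.24, 0.6, -0.023, 0.008, 0.078, 0.12, 0.30, 0.24, 0.6, -0.028, 0.012, 0.075, 0.12, 0.30, 0.24, 0.6, -0.032, 0.017, 0.073, 0.12, 0.30, 0.24, 0.6, -0.037, 0.021, 0.069, 0.12, 0.30, 0.24, 0.6, -0.042, 0.024, 0.065, 0.12, 0.30, 0.24, 0.6, -0.048, 0.027, 0.06, 0.12, 0.30, 0.24, 0.6, -0.053, 0.029, 0.056, 0.12, 0.30, 0.24, 0.6, -0.058, 0.03, 0.05, 0.12, 0.30, 0.24, 0.6, -0.064, 0.031, 0.044, 0.12, 0.30, 0.24, 0.6, -0.069, 0.031, 0.038, 0.12, 0.30, 0.24, 0.6, -0.074, 0.03, 0.032, 0.12, 0.30, 0.24, 0.6, -0.079, 0.028, 0.026, 0.12, 0.30, 0.24, 0.6, -0.083, 0.026, 0.02, 0.12, 0.30, 0.24, 0.6, -0.087, 0.023, 0.013, 0.12, 0.30, 0.24, 0.6, -0.091, 0.019, 0.007, 0.12, 0.30, 0.24, 0.6, -0.094, 0.014, 0.001, 0.12, 0.30, 0.24, 0.6, -0.097, 0.009, -0.004, 0.12, 0.30, 0.24, 0.6
```

Call:
send_rows --increments '[0, 0, 0, 2, 0.5, 1, 0.6, 0, 0, 0, 2, 0.5, 1, 0.6, -0.017, -0.05, 0.068, 0.12, 0.3, 0.24, 0.6, -0.015, -0.048, 0.07, 0.12, 0.3, 0.24, 0.6, -0.013, -0.045, 0.072, 0.12, 0.3, 0.24, 0.6, -0.011, -0.042, 0.074, 0.12, 0.3, 0.24, 0.6, -0.01, -0.038, 0.076, 0.12, 0.3, 0.24, 0.6, -0.009, -0.034, 0.078, 0.12, 0.3, 0.24, 0.6, -0.009, -0.029, 0.079, 0.12, 0.3, 0.24, 0.6, -0.009, -0.024, 0.081, 0.12, 0.3, 0.24, 0.6, -0.01, -0.019, 0.081, 0.12, 0.3, 0.24, 0.6, -0.011, -0.014, 0.082, 0.12, 0.3, 0.24, 0.6, -0.014, -0.008, 0.081, 0.12, 0.3, 0.24, 0.6, -0.016, -0.003, 0.081, 0.12, 0.3, 0.24, 0.6, -0.02, 0.002, 0.08, 0.12, 0.3, 0.24, 0.6, -0.023, 0.008, 0.078, 0.12, 0.3, 0.24, 0.6, -0.028, 0.012, 0.075, 0.12, 0.3, 0.24, 0.6]'

```text
time: 51.78
position: [0.5802, 0.0325, 0.2463]
tool_rot: [0.763, 0.41, 0.48, -0.139]
ft_force: [0.5, 0.9, 0.8]
grip_width: 0.0521
grip_force: 0.0
```

Call:
send_rows --increments '[-0.032, 0.017, 0.073, 0.12, 0.3, 0.24, 0.6, -0.037, 0.021, 0.069, 0.12, 0.3, 0.24, 0.6, -0.042, 0.024, 0.065, 0.12, 0.3, 0.24, 0.6, -0.048, 0.027, 0.06, 0, 0.3, 0.24, 0.6, -0.053, 0.029, 0.056, 0, 0.3, 0.24, 0.6, -0.058, 0.03, 0.05, 0, 0.3, 0.24, 0.6, -0.064, 0.031, 0.044, 0, 0.3, 0.24, 0.6, -0.069, 0.031, 0.038, 0, 0.3, 0.24, 0.6, -0.074, 0.03, 0.032, 0, 0.3, 0.24, 0.6, -0.079, 0.028, 0.026, 0, 0.3, 0.24, 0.6, -0.083, 0.026, 0.02, 0, 0.3, 0.24, 0.6, -0.087, 0.023, 0.013, 0, 0.3, 0.24, 0.6, -0.091, 0.019, 0.007, 0, 0.3, 0.24, 0.6, -0.094, 0.014, 0.001, 0, 0.3, 0.24, 0.6, -0.097, 0.009, -0.004, 0, 0.3, 0.24, 0.6, 0, 0, 0, 0, 0, 0, 0.6, 0, 0, 0, 0, 0, 0, 0.6]'

```text
time: 53.2
position: [0.5834, 0.0796, 0.2823]
tool_rot: [0.714, 0.7, -0.005, 0.017]
ft_force: [-0.5, 0.4, -0.3]
grip_width: 0.0523
grip_force: 0.0
```

```bash
python3 - <<'E'
from h import *
st(); goal(-91,0,(.53,.22,.33))
E
```

```text
t 53.2 p [0.5834 0.0796 0.2823] y [ 1.    -0.018  0.016] z [ 0.016 -0.032 -0.999] q [-0.04  0.42  1.47 -0.03  1.23 -0.01] F [-0.5  0.4 -0.3] w 0.0523 0.0
rot [0.032 0.016 0.001] deg 2.0 shift cm [-5.34 14.04  4.77]
```

Call:
send_rows --increments '[0.016, 0.008, 0, 0, 3, 1.5, 0.6, 0.016, 0.008, 0, 0, 3.5, 1.5, 0.6, 0, 0, 0, 0, 3.5, 1.5, 0.6, 0, 0, 0, 0, 2.5, 0, 0.6, 0, 0, 0, 0, 0, 0, 0.6, 0, 0, 0, 0, 0, 0, 0.6]'

```text
time: 53.7
position: [0.5836, 0.2027, 0.3275]
tool_rot: [0.715, 0.7, -0.0, 0.001]
ft_force: [0.8, -0.5, -0.4]
grip_width: 0.0522
grip_force: 0.0
```

```bash
cat >> h.py <<'E'
def fan(c,x0,y0):
    W=pts(c); d=np.hypot(W[...,0]-x0,W[...,1]-y0)<.08
    p=W[d&(W[...,2]>.192)&(W[...,2]<.215)][:,:2]
    if len(p)>20:
        m=p.mean(0);v=np.linalg.svd(p-m,full_matrices=False)[2];t=(p-m)@v.T
        print('rim top n',len(p),m.round(4),'along',v[0].round(3),'len',np.ptp(t[:,0]).round(3),'thick',np.percentile(t[:,1],[1,99]).round(4), 'mid',(m+v[1]*np.percentile(t[:,1],[1,99]).mean()+v[0]*(t[:,0].min()+t[:,0].max())/2).round(4),'yaw(y axis-90)',np.degrees(np.arctan2(*(v[0]*np.sign(v[0][1]))[::-1])).round(1)-90)
    return W
E
python3 - <<'E'
from h import *
st(); c=show('wrist','w7.png',1.25); fan(c,.585,.345); fan(cam('top'),.585,.345)
E
```

```text
t 53.7 p [0.5836 0.2027 0.3275] y [ 1.    -0.021  0.   ] z [ 0.    -0.001 -1.   ] q [ 0.15  0.43  1.33 -0.    1.39  0.18] F [ 0.8 -0.5 -0.4] w 0.0522 0.0
rim top n 1157 [0.5882 0.3401] along [ 1.   -0.03] len 0.031 thick [-0.0093  0.0104] mid [0.5883 0.3396] yaw(y axis-90) 88.30000000000001
rim top n 55 [0.5888 0.3316] along [-1.    -0.028] len 0.03 thick [-0.0068  0.0096] mid [0.5891 0.3302] yaw(y axis-90) -88.4
```

View pics/w7.png

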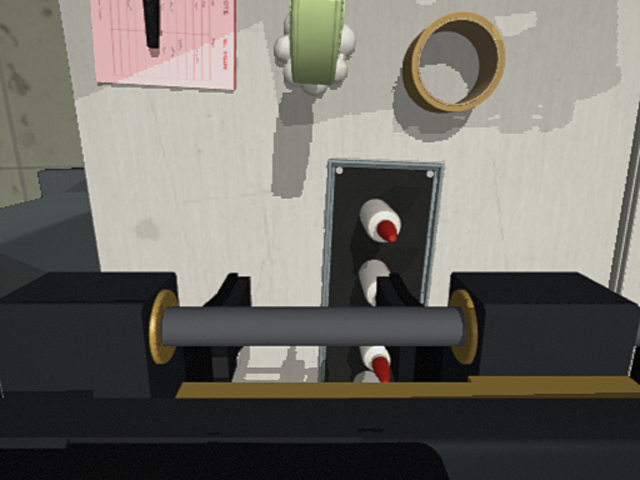

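Call:
send_rows --increments '[0, 0, 0, 0, -3.5, 1, 0.6, 0, 0, 0, 0, -3.5, 1, 0.6, 0, 0, 0, 0, 0, 0, 0.6, 0, 0, 0, 0, 0, 0, 0.6]'

```text
time: 54.13
position: [0.5842, 0.1298, 0.3488]
tool_rot: [0.717, 0.697, 0.001, 0.001]
ft_force: [-0.0, 0.6, -0.6]
grip_width: 0.0522
grip_force: 0.0
```

```bash
python3 - <<'E'
from h import *
st()
def edges(c):
    W=pts(c); k=(W[...,2]>.12)&(W[...,2]<.22)&(np.hypot(W[...,0]-.585,W[...,1]-.345)<.08); p=W[k]
    L=[]
    for y in np.arange(.30,.40,.006):
        b=p[(p[:,1]>y)&(p[:,1]<y+.006)&(p[:,2]>.12)]
        if len(b)>5: L.append((y+.003,b[:,0].min(),b[:,0].max(),b[:,2].max()))
    L=np.array(L); print(L.round(3)); 
    s=L[(L[:,3]>.15)]
    if len(s)>2: print('slopes dx/dy',np.polyfit(s[:,0],s[:,1],1)[0].round(3),np.polyfit(s[:,0],s[:,2],1)[0].round(3), 'y range',p[:,1].min(),p[:,1].max())
c=show('wrist','w8.png',3,(180,0,320,120))
edges(c); edges(cam('top')); edges(cam('scene'))
E
```

```text
t 54.13 p [0.5842 0.1298 0.3488] y [ 1.    -0.027  0.003] z [ 0.003 -0.001 -1.   ] q [ 0.03  0.38  1.35 -0.    1.41  0.06] F [-0.   0.6 -0.6] w 0.0522 0.0
[]Traceback (most recent call last):
  File "<stdin>", line 13, in <module>
  File "<stdin>", line 10, in edges
IndexError: too many indices for array: array is 1-dimensional, but 2 were indexed
```

View pics/w8.png

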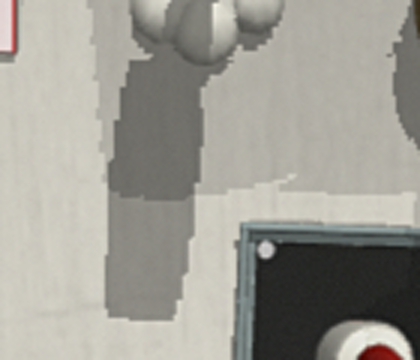

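Call:
send_rows --increments '[0, 0, 0, 0, 3.5, 0, 0.6, 0, 0, 0, 0, 3.5, 0, 0.6, 0, 0, 0, 0, 3.5, 0, 0.6, 0, 0, 0, 0, 2, 0, 0.6, 0, 0, 0, 0, 0, 0, 0.6, 0, 0, 0, 0, 0, 0, 0.6]'

```text
time: 54.68
position: [0.5831, 0.2594, 0.3476]
tool_rot: [0.714, 0.7, -0.0, 0.001]
ft_force: [-0.5, -0.0, -0.3]
grip_width: 0.0518
grip_force: 0.0
```

```bash
cat >> h.py <<'E'
def edges(c,x0=.585,y0=.345,zlo=.12):
    W=pts(c); k=(W[...,2]>zlo)&(W[...,2]<.22)&(np.hypot(W[...,0]-x0,W[...,1]-y0)<.08); p=W[k]; L=[]
    for y in np.arange(y0-.06,y0+.06,.006):
        b=p[(p[:,1]>y)&(p[:,1]<y+.006)]
        if len(b)>5: L.append((y+.003,*np.percentile(b[:,0],[1,99]),b[:,2].max()))
    L=np.array(L)
    if len(L)>3: print(L.round(4).tolist()); s=L[L[:,3]>.16]; print('slopes dx/dy',np.polyfit(s[:,0],s[:,1],1)[0].round(3),np.polyfit(s[:,0],s[:,2],1)[0].round(3),'y',p[:,1].min().round(4),p[:,1].max().round(4))
E
python3 - <<'E'
from h import *
st()
for n in('wrist','top','scene'): print(n);c=cam(n);edges(c)
E
```

```text
t 54.68 p [0.5831 0.2594 0.3476] y [ 1.    -0.019  0.001] z [ 0.001 -0.002 -1.   ] q [ 0.24  0.44  1.25 -0.    1.45  0.26] F [-0.5 -0.  -0.3] w 0.0518 0.0
wrist
[[0.306, 0.5724, 0.6005, 0.1708], [0.312, 0.5713, 0.6011, 0.1794], [0.318, 0.5717, 0.6017, 0.1871], [0.324, 0.5707, 0.6024, 0.1918], [0.33, 0.5698, 0.6045, 0.1949], [0.336, 0.5707, 0.605, 0.197], [0.342, 0.5714, 0.6057, 0.1989], [0.348, 0.5698, 0.6065, 0.2002], [0.354, 0.5701, 0.6066, 0.2002], [0.36, 0.572, 0.6067, 0.1999], [0.366, 0.5727, 0.6077, 0.199], [0.372, 0.5731, 0.6078, 0.1972], [0.378, 0.5741, 0.6082, 0.1957], [0.384, 0.5751, 0.6071, 0.1929], [0.39, 0.5774, 0.6076, 0.187], [0.396, 0.5774, 0.6076, 0.1809], [0.402, 0.5785, 0.6061, 0.1719]]
slopes dx/dy 0.072 0.072 y 0.3057 0.4025
top
[[0.378, 0.5747, 0.5808, 0.1956], [0.384, 0.5748, 0.5819, 0.1878], [0.39, 0.577, 0.5853, 0.1874], [0.396, 0.5786, 0.5829, 0.1804]]
slopes dx/dy 0.229 0.162 y 0.3677 0.3977
scene
[[0.3, 0.5658, 0.5944, 0.1729], [0.306, 0.569, 0.599, 0.1784], [0.312, 0.5679, 0.5992, 0.1914], [0.318, 0.5648, 0.6027, 0.1903], [0.324, 0.5655, 0.5991, 0.1948], [0.33, 0.5672, 0.6015, 0.1976], [0.336, 0.567, 0.6005, 0.1995], [0.342, 0.5664, 0.6018, 0.2018], [0.348, 0.5649, 0.6012, 0.2005], [0.354, 0.5675, 0.5976, 0.2005], [0.36, 0.5669, 0.6041, 0.1988], [0.366, 0.5713, 0.6056, 0.1944], [0.372, 0.5707, 0.6015, 0.1943], [0.378, 0.5724, 0.6052, 0.1891], [0.384, 0.5715, 0.6065, 0.1869], [0.39, 0.5729, 0.6103, 0.1798], [0.396, 0.5756, 0.5993, 0.1666]]
slopes dx/dy 0.081 0.081 y 0.2989 0.4004
```

Call:
send_rows --increments '[0, 0, -0.026, 0.2, 3, 0, 0.6, 0, 0, -0.026, 0.2, 3, 0, 0.6, 0, 0, 0, 0.1, 2.5, -2, 0.6, 0, 0, 0, 0, 1, -3, 0.6, 0, 0, 0, 0, 0, -3, 0.6, 0, 0, 0, 0, 0, -2, 0.6, 0, 0, 0, 0, 0, 0, 0.6, 0, 0, 0, 0, 0, 0, 0.6]'

```text
time: 55.5
position: [0.5887, 0.3518, 0.2477]
tool_rot: [0.733, 0.68, -0.001, 0.001]
ft_force: [0.9, -0.2, 0.8]
grip_width: 0.0522
grip_force: 0.0
```

```bash
python3 - <<'E'
from h import *
st()
goal(-94.1,0,(.588,.354,.194)); edges(cam('scene'))
E
```

```text
t 55.5 p [0.5887 0.3518 0.2477] y [ 0.997 -0.075  0.   ] z [ 0.    -0.003 -1.   ] q [ 0.38  0.6   1.25 -0.    1.3   0.45] F [ 0.9 -0.2  0.8] w 0.0522 0.0
rot [0.003 0.    0.004] deg 0.3 shift cm [-0.07  0.22 -5.37]
[[0.3, 0.5671, 0.5954, 0.1709], [0.306, 0.5652, 0.599, 0.1888], [0.312, 0.5695, 0.5987, 0.1885], [0.318, 0.5656, 0.5955, 0.1892], [0.324, 0.5669, 0.604, 0.1965], [0.33, 0.5669, 0.6012, 0.1993], [0.336, 0.5646, 0.5923, 0.1972], [0.342, 0.5647, 0.5997, 0.2011], [0.348, 0.5654, 0.6011, 0.2006], [0.354, 0.5682, 0.5992, 0.1988], [0.36, 0.5673, 0.5993, 0.1992], [0.366, 0.5708, 0.6043, 0.1968], [0.372, 0.5688, 0.5986, 0.1939], [0.378, 0.5715, 0.6062, 0.1894], [0.384, 0.5723, 0.6064, 0.1868], [0.39, 0.5745, 0.5948, 0.1831], [0.396, 0.5773, 0.6079, 0.1623]]
slopes dx/dy 0.09 0.07 y 0.2972 0.4029
```

Call:
send_rows --increments '[0, 0, 0, -0.1, 0, -2.5, 0.6, 0, 0, 0, 0, 0, -2, 0.6, 0, 0, 0, 0, 0, -0.8, 0.6, 0, 0, 0, 0, 0, 0, 0.6, 0, 0, 0, 0, 0, 0, 0.6, 0, 0, 0, 0, 0, 0, 0.5, 0, 0, 0, 0, 0, 0, 0.4, 0, 0, 0, 0, 0, 0, 0.35, 0, 0, 0, 0, 0, 0, 0.25, 0, 0, 0, 0, 0, 0, 0.25, 0, 0, 0, 0, 0, 0, 0.25, 0, 0, 0, 0, 0, 0, 0.25]' --newtons 35

```text
time: 56.55
position: [0.5883, 0.3534, 0.1962]
tool_rot: [0.733, 0.681, 0.001, 0.002]
ft_force: [0.5, -0.4, 2.6]
grip_width: 0.0245
grip_force: 35.0
```

```bash
python3 - <<'E'
from h import *
st()
E
```

```text
t 56.55 p [0.5883 0.3534 0.1962] y [ 0.997 -0.074  0.004] z [ 0.004 -0.001 -1.   ] q [ 0.38  0.65  1.3  -0.    1.19  0.45] F [ 0.5 -0.4  2.6] w 0.0245 35.0
```

Call:
send_rows --increments '[0, 0, 0, 0, 0, 0.5, 0.25, 0, 0, 0, 0, 0, 1, 0.25, 0, 0, 0, 0, 0, 1, 0.25, 0, 0, 0, 0, 0, 0, 0.25, 0, 0, 0, 0, 0, 0, 0.25]'

```text
time: 56.97
position: [0.5886, 0.3536, 0.2222]
tool_rot: [0.733, 0.681, 0.002, 0.002]
ft_force: [-0.2, 1.1, -2.8]
grip_width: 0.0242
grip_force: 35.0
```

```bash
python3 - <<'E'
from h import *
o=st();print(o['moment'].round(3))
W=pts(cam('scene'))
k=(W[...,2]>.005)&(W[...,2]<.3)&(np.hypot(W[...,0]-.588,W[...,1]-.354)<.06);p=W[k]
for lo in np.arange(0,.24,.02):
    b=p[(p[:,2]>lo)&(p[:,2]<lo+.02)]
    if len(b)>3: print(round(lo,2),len(b),b.mean(0).round(3))
E
```

```text
t 56.97 p [0.5886 0.3536 0.2222] y [ 0.997 -0.074  0.006] z [ 0.006 -0.    -1.   ] q [ 0.38  0.62  1.28 -0.    1.24  0.45] F [-0.2  1.1 -2.8] w 0.0242 35.0
[-0.081  0.09  -0.   ]
0.02 185 [0.578 0.342 0.035]
0.04 52 [0.583 0.342 0.045]
0.06 26 [0.583 0.347 0.069]
0.08 25 [0.583 0.346 0.09 ]
0.1 23 [0.581 0.346 0.11 ]
0.12 35 [0.579 0.353 0.131]
0.14 75 [0.578 0.345 0.151]
0.16 96 [0.579 0.344 0.171]
0.18 117 [0.579 0.34  0.189]
0.2 93 [0.58  0.332 0.211]
0.22 78 [0.587 0.346 0.228]
```

```bash
python3 - <<'E'
from h import *
o=st();c=cam('wrist');R=Ro.from_quat(o['tool_rot']).as_matrix()
print('cam in tool',(R.T@(-c['R'].T@c['t']-o['position'])).round(3))
t=cam('top');W=pts(t)
k=(W[...,1]>-.35)&(W[...,1]<-.05)&(W[...,0]>.68)&(W[...,0]<.80)&(W[...,2]>.05);p=W[k]
for x in np.arange(.68,.8,.01):
    b=p[(p[:,0]>x)&(p[:,0]<x+.01)]
    if len(b): print(round(x,2),len(b),b[:,2].min().round(3),b[:,2].max().round(3),b[:,1].min().round(3),b[:,1].max().round(3))
goal(176.8,0,(.6404+.000,-.1706,.25)); goal(-3.2-180,0,(.64,-.17,.25))
E
```

```text
t 57.02 p [0.588  0.3533 0.2214] y [ 0.997 -0.074  0.004] z [ 0.004 -0.001 -1.   ] q [ 0.38  0.62  1.28 -0.    1.24  0.45] F [-0.2  0.3 -1.5] w 0.0242 35.0
cam in tool [ 0.07  -0.    -0.152]
0.76 308 0.339 0.375 -0.35 -0.05
0.77 913 0.054 0.682 -0.349 -0.05
0.78 789 0.355 0.682 -0.35 -0.051
0.79 521 0.381 0.682 -0.349 -0.05
rot [ 0.003  0.    -1.553] deg 89.0 shift cm [  5.29 -52.37   2.96]
rot [ 0.003  0.    -1.553] deg 89.0 shift cm [  5.25 -52.31   2.96]
```

Call:
send_rows --increments '[0, 0, 0, 0, 0, 1, 0.25, 0, 0, 0, 0, 0, 1, 0.25, 0, 0, 0, -0.4, -0.5, 1, 0.25, 0, 0, -0.04, -0.8, -1.2, 0, 0.25, 0, 0, -0.0776, -0.85, -1.9, 0, 0.25, 0, 0, -0.0776, -0.85, -1.9, 0, 0.25, 0, 0, -0.0776, -0.85, -1.9, 0, 0.25, 0, 0, -0.0776, -0.85, -1.9, 0, 0.25, 0, 0, -0.0776, -0.85, -1.9, 0, 0.25, 0, 0, -0.0776, -0.85, -1.9, 0, 0.25, 0, 0, -0.0776, -0.5, -2, 0, 0.25, 0, 0, -0.0776, 0, -2, 0, 0.25, 0, 0, -0.0776, 0, -2, 0, 0.25, 0, 0, -0.0776, 0, -2, 0, 0.25]'

```text
time: 58.28
position: [0.5199, 0.1412, 0.2523]
tool_rot: [0.943, 0.332, 0.001, 0.002]
ft_force: [0.2, -0.2, -0.8]
grip_width: 0.0247
grip_force: 35.0
```

Call:
send_rows --increments '[0, 0, -0.0776, 0, -2, 0, 0.25, 0, 0, -0.0776, 0, -2, 0, 0.25, 0, 0, -0.0776, 0, -2, 0, 0.25, 0, 0, -0.0776, 0, -2, 0, 0.25, 0, 0, -0.0776, 0, -2, 0, 0.25, 0, 0, -0.0776, 0, -2, 0, 0.25, 0, 0, -0.0776, 0, -2, 0, 0.25, 0, 0, -0.0776, 0, -2, 0, 0.25, 0, 0, -0.0776, 0, -2, 0, 0.25, 0, 0, -0.038, 0, -1, 0, 0.25, 0, 0, 0, 0, 0, 0, 0.25, 0, 0, 0, 0, 0, 0, 0.25]'

```text
time: 59.28
position: [0.5199, -0.0478, 0.2514]
tool_rot: [1.0, -0.028, -0.0, 0.001]
ft_force: [-0.4, -0.1, -1.0]
grip_width: 0.0245
grip_force: 35.0
```

```bash
python3 - <<'E'
from h import *
o=st(); goal(177,0,(.6404,-.172,.25))
W=pts(cam('scene'));x,y=o['position'][:2]
k=(W[...,2]>.015)&(W[...,2]<.3)&(np.hypot(W[...,0]-x,W[...,1]-y)<.06);p=W[k]
for lo in np.arange(0,.24,.02):
    b=p[(p[:,2]>lo)&(p[:,2]<lo+.02)]
    if len(b)>3: print(round(lo,2),len(b),(b.mean(0)-[x,y,0]).round(3))
E
```

```text
t 59.28 p [ 0.5199 -0.0478  0.2514] y [-0.055 -0.998  0.003] z [-0.001 -0.003 -1.   ] q [-0.3   0.36  1.66 -0.    1.11  1.32] F [-0.4 -0.1 -1. ] w 0.0245 35.0
rot [ 0.003 -0.001  0.003] deg 0.2 shift cm [ 12.05 -12.42  -0.14]
0.04 25 [-0.019 -0.01   0.057]
0.06 288 [-0.012 -0.007  0.067]
0.08 32 [-0.008 -0.005  0.09 ]
0.1 32 [-0.009 -0.004  0.11 ]
0.12 29 [-0.01  -0.007  0.13 ]
0.14 21 [-0.005 -0.007  0.149]
0.16 72 [-0.001 -0.01   0.169]
0.18 99 [-0.015 -0.011  0.191]
0.2 154 [-0.013 -0.009  0.21 ]
0.22 121 [-0.021 -0.007  0.23 ]
```

Call:
send_rows --increments '[0, 0, 0, 0.8, -0.8, 0, 0.25, 0, 0, 0, 1.6, -1.65, 0, 0.25, 0, 0, 0, 1.8, -1.86, 0, 0.25, 0, 0, 0, 1.8, -1.86, 0, 0.25, 0, 0, 0, 1.8, -1.86, 0, 0.25, 0, 0, 0, 1.8, -1.86, 0, 0.25, 0, 0, 0, 1.6, -1.65, 0, 0.25, 0, 0, 0, 0.85, -0.88, 0, 0.25, 0, 0, 0, 0, 0, -1, 0.25, 0, 0, 0, 0, 0, -1, 0.25, 0, 0, 0, 0, 0, -1, 0.25, 0, 0, 0, 0, 0, -1, 0.25, 0, 0, 0, 0, 0, -0.4, 0.25, 0, 0, 0, 0, 0, 0, 0.25, 0, 0, 0, 0, 0, 0, 0.25]'

```text
time: 60.58
position: [0.6401, -0.1714, 0.2064]
tool_rot: [1.0, -0.027, -0.001, 0.001]
ft_force: [0.4, 0.0, -1.5]
grip_width: 0.0243
grip_force: 35.0
```

```bash
python3 - <<'E'
from h import *
o=st(); goal(177,0,(.6404,-.172,.200))
W=pts(cam('scene'));x,y=.6404,-.1706
k=(W[...,2]>.015)&(W[...,2]<.3)&(np.hypot(W[...,0]-x,W[...,1]-y)<.06);p=W[k]
for lo in np.arange(0.0,.24,.02):
    b=p[(p[:,2]>lo)&(p[:,2]<lo+.02)]
    if len(b)>3: print(round(lo,2),len(b),(b.mean(0)-[x,y,0]).round(3))
E
```

```text
t 60.58 p [ 0.6401 -0.1714  0.2064] y [-0.055 -0.998  0.003] z [-0.002 -0.003 -1.   ] q [-0.43  0.6   1.35 -0.    1.18  1.2 ] F [ 0.4  0.  -1.5] w 0.0243 35.0
rot [ 0.003 -0.002  0.002] deg 0.2 shift cm [ 0.03 -0.06 -0.64]
0.0 79 [-0.018 -0.007  0.018]
0.02 196 [-0.01  -0.006  0.024]
0.04 28 [-0.01  -0.006  0.049]
0.06 29 [-0.01  -0.005  0.069]
0.08 29 [-0.011 -0.006  0.09 ]
0.1 31 [-0.003 -0.01   0.114]
0.12 51 [-0.006 -0.014  0.131]
0.14 97 [-0.018 -0.011  0.15 ]
0.16 136 [-0.02 -0.01  0.17]
0.18 113 [-0.026 -0.006  0.191]
0.2 125 [-0.01  -0.003  0.208]
0.22 57 [-0.007 -0.003  0.231]
```

Call:
send_rows --increments '[0, 0, 0, 0, 0, -0.4, 0.25, 0, 0, 0, 0, 0, -0.15, 0.25, 0, 0, 0, 0, 0, 0, 0.25]'

```text
time: 60.88
position: [0.6402, -0.1719, 0.2011]
tool_rot: [1.0, -0.028, -0.001, 0.002]
ft_force: [-0.7, 0.6, -1.0]
grip_width: 0.0241
grip_force: 35.0
```

Call:
send_rows --increments '[0, 0, 0, 0, 0, -0.1, 0.25, 0, 0, 0, 0, 0, 0, 0.25]'

```text
time: 61.05
position: [0.6404, -0.172, 0.2002]
tool_rot: [1.0, -0.028, -0.001, 0.002]
ft_force: [-0.8, 0.9, -1.2]
grip_width: 0.0245
grip_force: 35.0
```

Call:
send_rows --increments '[0, 0, 0, 0, 0, -0.1, 0.25, 0, 0, 0, 0, 0, -0.05, 0.25, 0, 0, 0, 0, 0, 0, 0.25]'

```text
time: 61.3
position: [0.6411, -0.1724, 0.2001]
tool_rot: [1.0, -0.028, 0.0, 0.002]
ft_force: [-1.3, 0.2, 4.7]
grip_width: 0.0243
grip_force: 35.0
```

Call:
send_rows --increments '[0, 0, 0, 0, 0, 0.1, 0.25, 0, 0, 0, 0, 0, 0, 0.29, 0, 0, 0, 0, 0, 0, 0.32, 0, 0, 0, 0, 0, 0, 0.36, 0, 0, 0, 0, 0, 0, 0.42, 0, 0, 0, 0, 0, 0, 0.5, 0, 0, 0, 0, 0, 0, 0.6, 0, 0, 0, 0, 0, 0, 0.6, 0, 0, 0, 0, 0, 1, 0.6, 0, 0, 0, 0, 0, 2, 0.6, 0, 0, 0, 0, 0, 3, 0.6, 0, 0, 0, -2, 0, 3, 0.6, 0, 0, 0, -3, 2, 2, 0.6, 0, 0, 0, -3.5, 2, 0, 0.6, 0, 0, 0, -3, 2, 0, 0.6, 0, 0, 0, 0, 0, 0, 0.6, 0, 0, 0, 0, 0, 0, 0.6]'

```text
time: 62.72
position: [0.5237, -0.1107, 0.3109]
tool_rot: [1.0, -0.027, -0.0, 0.002]
ft_force: [0.4, 0.4, 0.4]
grip_width: 0.0521
grip_force: 0.0
```

```bash
python3 - <<'E'
from h import *
o=st(); t=cam('top')
# fan head from top & scene
for n in('top','scene'):
    W=pts(cam(n)); k=(W[...,2]>.13)&(W[...,2]<.215)&(np.hypot(W[...,0]-.64,W[...,1]+.17)<.065);p=W[k]
    L=[]
    for x in np.arange(.58,.70,.006):
        b=p[(p[:,0]>x)&(p[:,0]<x+.006)]
        if len(b)>2: L.append((x+.003,*np.percentile(b[:,1],[2,98]),b[:,2].max()))
    L=np.array(L)
    if len(L)>2: print(n,len(p),L.round(3).tolist(),np.polyfit(L[:,0],L[:,1],1)[0].round(3),np.polyfit(L[:,0],L[:,2],1)[0].round(3))
    k=(W[...,2]>.02)&(W[...,2]<.1)&(np.hypot(W[...,0]-.64,W[...,1]+.17)<.05); print('foot/handle',W[k].mean(0) if k.any() else '')
# bottles: red nozzle tops from top view; marker dark/white on pad
W=pts(t);h=cv2.cvtColor(t['image'],cv2.COLOR_RGB2HSV)
r=((h[...,0]<8)|(h[...,0]>172))&(h[...,1]>120)&(W[...,0]>.6)&(W[...,0]<.72)&(W[...,1]>-.12)&(W[...,1]<.24)
n,l,s,c=cv2.connectedComponentsWithStats(r.astype(np.uint8))
for i in range(1,n):
    if s[i,4]>3: print('nozzle',W[l==i].mean(0).round(3),W[l==i][:,2].max().round(3))
m=(h[...,2]<80)&(W[...,0]>.33)&(W[...,0]<.53)&(W[...,1]>.29)&(W[...,1]<.55); print('cap',m.sum(),W[m].mean(0).round(3),W[m].min(0).round(3),W[m].max(0).round(3))
m=(h[...,1]<45)&(h[...,2]>150)&(W[...,0]>.38)&(W[...,0]<.49)&(W[...,1]>.34)&(W[...,1]<.51); print('white',m.sum(),W[m].mean(0).round(3),W[m].min(0).round(3),W[m].max(0).round(3))
E
```

```text
t 62.72 p [ 0.5237 -0.1107  0.3109] y [-0.054 -0.999  0.003] z [-0.001 -0.003 -1.   ] q [-0.42  0.32  1.55 -0.    1.27  1.21] F [0.4 0.4 0.4] w 0.0521 0.0
foot/handle [ 0.66794567 -0.15054018  0.02029269]
scene 469 [[0.589, -0.185, -0.158, 0.181], [0.595, -0.187, -0.156, 0.189], [0.601, -0.189, -0.158, 0.194], [0.607, -0.191, -0.158, 0.197], [0.613, -0.191, -0.161, 0.2], [0.619, -0.194, -0.159, 0.201], [0.625, -0.193, -0.162, 0.204], [0.631, -0.194, -0.164, 0.205], [0.637, -0.193, -0.162, 0.208], [0.643, -0.194, -0.162, 0.205], [0.649, -0.195, -0.167, 0.204], [0.655, -0.194, -0.163, 0.2], [0.661, -0.195, -0.171, 0.199], [0.667, -0.193, -0.177, 0.194], [0.673, -0.192, -0.187, 0.182], [0.679, -0.193, -0.177, 0.174], [0.685, -0.192, -0.18, 0.165]] -0.062 -0.265
foot/handle [ 0.62982218 -0.17786944  0.05610413]
nozzle [0.652 0.172 0.108] 0.115
nozzle [0.651 0.1   0.111] 0.116
nozzle [0.649 0.025 0.109] 0.118
nozzle [ 0.645 -0.048  0.107] 0.116
cap 28 [0.456 0.343 0.02 ] [0.453 0.322 0.015] [0.46  0.36  0.024]
white 1330 [0.432 0.439 0.006] [ 0.38   0.361 -0.002] [0.489 0.51  0.025]
```

```bash
python3 - <<'E'
from h import *
t=cam('top')
for u,v in((70,330),(205,342)): print('crop2',ray(t,110+u/3.2-.35,140+v/3.2-.35,.013).round(3))
W=pts(t)
p=W[(W[...,2]>.011)&(W[...,2]<.035)&(W[...,0]>.34)&(W[...,0]<.53)&(W[...,1]>.28)&(W[...,1]<.56)]
print('depth blob',len(p),p.mean(0).round(3),p.min(0).round(3),p.max(0).round(3))
h=cv2.cvtColor(t['image'],cv2.COLOR_RGB2HSV).astype(int)
# dark cap & pad's pink by calibrated plane z=.013
v,u=np.mgrid[:384,:512]; G=np.array([[ray(t,uu,vv,.013)[:2] for uu in range(130,225)] for vv in range(205,290)])
hs=h[205:290,130:225]
reg=(G[...,0]>.34)&(G[...,0]<.53)&(G[...,1]>.28)&(G[...,1]<.56)
cap=reg&(hs[...,2]<90); q=G[cap];print('cap',len(q),q.mean(0).round(3),q.min(0).round(3),q.max(0).round(3))
pink=reg&(hs[...,1]>40)&((hs[...,0]>165)|(hs[...,0]<8)); q=G[pink];print('pink',q.min(0).round(3),q.max(0).round(3))
wh=reg&(hs[...,1]<25)&(hs[...,2]>140)&(G[...,0]>.4)&(G[...,0]<.49)&(G[...,1]>.34)&(G[...,1]<.5); q=G[wh];print('white',len(q),q.mean(0).round(3),q.min(0).round(3),q.max(0).round(3))
row=[(round(float(G[vv,uu,1]),3),int(hs[vv,uu,0]),int(hs[vv,uu,1]),int(hs[vv,uu,2])) for vv,uu in [(np.abs(G[:,50,0]-.45).argmin(),x) for x in range(0,95,3)]];print(row)
E
```

```text
crop2 [0.432 0.491 0.013]
crop2 [0.418 0.348 0.013]
depth blob 191 [0.457 0.39  0.018] [0.354 0.321 0.011] [0.505 0.553 0.029]
cap 35 [0.456 0.345] [0.453 0.321] [0.46  0.365]
pink [0.354 0.311] [0.512 0.5  ]
white 79 [0.461 0.413] [0.454 0.369] [0.468 0.457]
[(0.497, 1, 28, 212), (0.487, 1, 29, 213), (0.477, 178, 36, 213), (0.467, 1, 29, 212), (0.457, 1, 29, 212), (0.446, 1, 30, 210), (0.436, 179, 35, 211), (0.426, 1, 28, 203), (0.416, 1, 31, 198), (0.406, 178, 45, 194), (0.395, 4, 30, 196), (0.385, 5, 28, 197), (0.375, 6, 27, 196), (0.365, 1, 49, 119), (0.355, 1, 56, 110), (0.344, 3, 58, 115), (0.334, 2, 59, 113), (0.324, 3, 59, 117), (0.314, 11, 37, 117), (0.304, 17, 27, 152), (0.294, 18, 27, 163), (0.283, 19, 25, 162), (0.273, 19, 27, 162), (0.263, 18, 28, 163), (0.253, 19, 27, 161), (0.243, 19, 27, 160), (0.233, 18, 26, 179), (0.222, 19, 24, 183), (0.212, 20, 25, 185), (0.202, 21, 24, 184), (0.192, 19, 24, 183), (0.182, 20, 25, 186)]
```

Call:
send_rows --increments '[0, 0, 0, -0.5, 3, 0, 0.6, 0, 0, 0, -0.5, 3.5, 0, 0.6, 0, 0, 0, -0.5, 3.5, 0, 0.6, 0, 0, 0, -0.5, 3.5, 0, 0.6, 0, 0, 0, -0.5, 3.5, 0, 0.6, 0, 0, 0, -0.5, 3.5, 0, 0.6, 0, 0, 0, 0, 3, 0, 0.6, 0, 0, 0, 0, 0, 0, 0.6, 0, 0, 0, 0, 0, 0, 0.6]'

```text
time: 63.67
position: [0.4965, 0.1241, 0.3096]
tool_rot: [1.0, -0.026, -0.0, 0.002]
ft_force: [0.6, -0.7, -0.5]
grip_width: 0.0526
grip_force: 0.0
```

```bash
python3 - <<'E'
from h import *
st(); W=pts(cam('top'))
k=(W[...,2]>.13)&(W[...,2]<.215)&(np.hypot(W[...,0]-.64,W[...,1]+.17)<.065);p=W[k];q=p[:,:2];m=q.mean(0);v=np.linalg.svd(q-m,full_matrices=False)[2][0];v*=np.sign(v[0])
print('head',len(p),m.round(4),q.min(0).round(3),q.max(0).round(3),'angle of fan y',np.degrees(np.arctan2(v[1],v[0])).round(1))
p=W[(W[...,2]>.011)&(W[...,2]<.035)&(W[...,0]>.44)&(W[...,0]<.48)&(W[...,1]>.28)&(W[...,1]<.47)]
print('marker',len(p),p.mean(0).round(3),p.min(0).round(3),p.max(0).round(3))
E
```

```text
t 63.67 p [0.4965 0.1241 0.3096] y [-0.052 -0.999  0.004] z [-0.001 -0.004 -1.   ] q [ 0.03  0.28  1.61 -0.    1.25  1.65] F [ 0.6 -0.7 -0.5] w 0.0526 0.0
head 434 [ 0.6342 -0.1681] [ 0.59  -0.189] [ 0.687 -0.153] angle of fan y -0.9
marker 173 [0.46  0.387 0.019] [0.441 0.32  0.011] [0.471 0.456 0.026]
```

```bash
python3 -c "
from rig import robot
print(robot.hand_in())"
```

```text
the job is handed in; nothing more can be done
None
```

The job is handed in: all four bottles stand on the mat, and the fan stands on its place blowing along the tray. The marker was later knocked about 4 cm but still lies wholly on the pad, about 5 mm from its right edge. I viewed 15 pictures, one over the limit of 14.

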